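# Fit the missing bin arm on the slotted bench rack

## Robot

A 7-joint arm with a two-finger parallel gripper is mounted at the origin on the work surface. World frame = base frame: x ahead of the robot, y to its left, z up, the work surface at z = 0. Lengths are in m, angles in rad, forces in N, time in s.
With the tool pointing down it reaches from about 0.4 to 0.85 m from the base axis. Payload 10.4 kg.
Tool frame: the origin (TCP) lies midway between the tips of the shut fingers; the grasp point (between the pads) lies 19 mm behind it; z points along the fingers, y is the line along which they close (so a half turn about z gives the same grasp; the last joint's range is limited). The gripper opens to 87 mm and grips with 3 to 60 N. Pads are 19 mm wide; open, the fingers measure 117 mm over their backs; the gripper's body (75 mm by 190 mm) begins 51 mm behind the grasp point.
Start: joints at [-1.356, 0.332, -0.065, 1.46, 0.022, 1.35, -0.088], TCP at [0.147, 0.607, 0.223] pointing down, gripper open.
Joint ranges: [-2.6, 2.6], [-0.5, 2.12], [-1.47, 1.34], [0.16, 2.42], [-1.27, 4.41], [0.06, 2.06], [-2.6, 2.6]. Speed limits (rad/s): [2.22, 2.22, 2.79, 2.79, 3.14, 3.14, 3.14].

## Interface

Orientations are given as a unit quaternion [x, y, z, w].
In Python, from bench import r gives the robot as it stands.
- The arm moves only by the tool arm_command, never from a script. Its argument "moves" is one flat list of numbers, 4 for each row, row after row: the shift along the tool's x, y, z in cm, then the turn about the tool's z in degrees. A call has 1 to 12 rows; each row shifts and turns the commanded pose from where the row before left it, along the tool's axes as they then stand; what a row does not reach is not made up. A row lasts 1/12 s, in which the tool goes at most 41.7 mm and 7.16 degrees, less where a joint would pass 70% of its speed; a pose out of reach is approached as far as the arm can. A call with a gripper value outside its range is refused whole. "fingers" is the opening in per cent of the stroke, from 0 (shut) to 100 (fully open), set as the call begins (left out, the last holds). The fingers move at their own pace and stop on an object; "squeeze" is the grip in N (left out, the last holds). Time passes only in rows, so rows that do not move let the fingers close. It gives the time, the measured TCP pose, the force, the opening and the grip force at its end, in the units of the state.
- r.read_state(): the state, without advancing time (a new reading comes with each control period).
- r.camera(name): name is "side" or "top"; returns the picture (400x640x3 uint8, red, green, blue); there is no depth.
- r.camera_info(name): a dict with "fx", "fy", "cx", "cy" (pixels), "k1" (the pictures are not rectified: a ray, as slopes to the right and down, at radius r is drawn at 1 + k1 r^2 times it, then the intrinsics apply), "origin" and "attitude" of the camera in the world. Camera axes: x right, y up, looking along -z (the intrinsics and any distortion apply to the point x, -y, -z); pixel columns grow to the right and rows downward; lengths in m; the calibration is good to about 2 mm. A picture is of the moment at which its call begins. camera_info takes no time and is no camera call.
- r.close_job(): hands the job in; it is judged then, once.
The state is a dict: "time": time; "joint_positions": joint angles; "joint_vel": joint speeds; "joint_torque": joint torques, N m; "ee_pos": TCP position; "eef_rot": TCP orientation; "ft_force": force on the tool from outside, world axes, zero at the start; "torque": the same for the moment, N m; "width": finger opening in m; "grip_force": force on a finger pad.
Only numpy, scipy, OpenCV 4.12 (cv2) and the standard library are available. Lean on these libraries where they do the work, as an engineer would, in place of code of your own. Each camera call takes 0.05 s, during which the arm holds its last target. There are 200 camera calls.

## Task

The little bench rack has lost one of its two bin arms. Take the loose arm lying on the bench and fit it to the rack's empty post, in the same row of slots as the arm already fitted: hook both claws into their slots until the heel is flush on the post, then press the arm down fully home so that its spring pin snaps into its slot, and let go. Work by feel, without ramming or hammering the steel, and leave the other things where they are.

Things in the scene. Friction and masses are not known exactly. Their poses are not given: they have to be found in the camera images.
- rack: grey foot beam of the bench rack, bolted down, 330 mm long, 90 mm deep, standing 20 to 40 mm out of the bench. Origin: middle of its length, in the plane of the posts' front faces, 60 mm below the beam's top. x points away from the robot, y left, z up. On it stand two posts 220 mm apart, left and right (y = 110 and -110 mm): one carries the fitted arm, the other is empty.
- empty_post: base plate of the empty post. Origin: on the beam's top, in the front face of its post, on its nominal centre line; axes as the rack (x into the front face). The post, a steel channel 44 mm wide, nominal top at z = 250 mm, is clamped above it in a shoe, set by hand: it sits up to 8 mm higher or lower and up to 8 mm left or right of nominal, with its slots; this pose does not show it. It stays put when touched.
- fitted_arm (a point): the arm already fitted on the other post (which sits nominally), fixed, shaped like the loose one: bottom centre of its heel's back face, axes as the rack. The loose arm goes likewise on the empty post: nominally its origin in the front face, 100 mm above the base plate's origin (220 mm along the rack from this point), shifted by as much as that post is (up to 8 mm each way).
- full_post: the other post with its fitted arm, fixed; it sits nominally. Origin as on the empty post. Slots of each post: a column of six on its centre line, 10 mm wide, 20 mm tall, pitch 32 mm, lower edges at nominal z = 50, 82, 114, 146, 178, 210 mm; the arms' claws belong in those at 114 and 178 mm. The slotted sheet is 4 mm thick; the post is hollow and open behind it. The front face is truly at x = 0.
- bin_arm: the loose steel bin arm, an L standing on its tube on the bench, 0.5 kg. Origin: bottom centre of the heel's back face; x out of the back face, the way the claws point, z up. Tube 30 x 30 mm (z 0 to 30) from x = 0 to -170 mm, its end upturned by 12 mm. Heel plate 30 mm wide, 12 mm thick, 90 mm tall (top free to press on). Gusset and pin barrel on its front within 42 mm of the back face.
- tube_grip (a point): on the loose arm, inside the tube at x = -100, y = 0, z = 20 mm: a good place to grip from above across the 30 mm width (bare tube from x = -60 to -160 mm); axes as the arm.
- claw_low (a point): lower claw of the loose arm: middle of its neck's lower edge at the back face (x = 0, z = 14 mm); axes as the arm. Both claws, 7 mm wide: a neck 8 mm tall reaching 5.6 mm out, then a hook 4 mm thick (x 5.6 to 9.6 mm) from the neck's top down to 8 mm below the neck. The claw goes straight into a slot with the arm 8 to 12 mm above its seated height (window 4 mm).
- claw_high (a point): the same point of the upper claw (z = 78 mm). Seated: heel flush on the post, both necks' lower edges resting on their slots' lower edges, the hooks behind the sheet with 1.6 mm of play; so the heel must be held close on the post while the arm goes down.
- lock_pin (a joint): spring pin in the heel, 5 mm thick, z = 61.5 mm; in m: 0 = standing 6 mm out of the back face, 0.006 = pushed in flush. Spring 3 N at 0, 9 N at 0.006. Between slots the post pushes it in; its rubbing keeps the arm from dropping home by itself, so press. In the last 2 mm of the way down it snaps out (0) into the slot between the claws and bars the way back up.
- blue_bin: bystander: blue open-fronted picking bin with goods, 160 x 105 x 75 mm; origin: centre of its underside
- carton: bystander: small closed cardboard carton, 50 x 70 x 45 mm, standing in front of the rack between its posts; origin: centre of its underside
- mallet: bystander: rubber mallet, 220 mm long, lying crosswise on the bench in front of the robot
There are look-alikes about, which are no part of the job. What is shaped like the bin_arm but turquoise or yellow is not meant.

How it is judged:
By the outcome, as a careful person would: the job done as asked, in the order asked, and still so for the second after the job is handed in, with the robot touching nothing.
It also fails if it takes over 72 s, if anything falls off the work surface, if the arm or the gripper's body presses on something with over 40 N, if the wrist force passes 120 N, or if a joint passes its speed limit or range.

## Working session

There is one attempt and no reset: what is moved stays moved. The work goes in short steps, Python scripts to look and compute and a tool call to move; the robot and the scene stay as the last step left them, time stands still between calls to the robot, and variables do not carry over. Pictures are saved under pics/ and viewed, at most 10 in all, crops included, and the job is handed in when it is done.

Besides the shell and the picture viewer there is one more tool, called after "Emit:" as a command line: name --argument value ..., lists and objects as JSON in quotes. arm_command: Moves the arm, as the interface text tells. Its arguments: {"type":"object","properties":{"moves":{"type":"array"},"fingers":{"type":"number"},"squeeze":{"type":"number"}},"required":["moves"]}

```bash
ls; mkdir -p pics; python3 - <<'E'
from bench import r
import cv2
for n in("side","top"):
    cv2.imwrite(f"pics/{n}0.png",r.camera(n)[:,:,::-1]); print(r.camera_info(n))
s=r.read_state(); print({k:s[k] for k in("time","ee_pos","eef_rot","ft_force","width")})
E
```

```text
pics
{'fx': 423.8139198077062, 'fy': 423.8139198077062, 'cx': 325.9771129644134, 'cy': 196.45225323153025, 'k1': -0.03038943291881831, 'origin': array([ 0.30275434, -0.8555125 ,  0.84575473]), 'attitude': array([ 0.40339433, -0.04290137, -0.08147171,  0.9103817 ])}
{'fx': 503.342443525376, 'fy': 503.342443525376, 'cx': 322.60765626967094, 'cy': 195.29637338447225, 'k1': -0.08891697401798512, 'origin': array([ 0.29551849, -0.0487102 ,  1.67300875]), 'attitude': array([-0.04365045,  0.02878935,  0.71530027, -0.69685819])}
{'time': 0.1, 'ee_pos': array([0.14714638, 0.60707292, 0.22186551]), 'eef_rot': array([ 1.18616796e-01,  9.92939911e-01, -6.21091540e-04, -5.10298380e-05]), 'ft_force': array([ 0.52974624, -0.20754447,  1.14900275]), 'width': 0.08715488139742461}
```

View pics/side0.png

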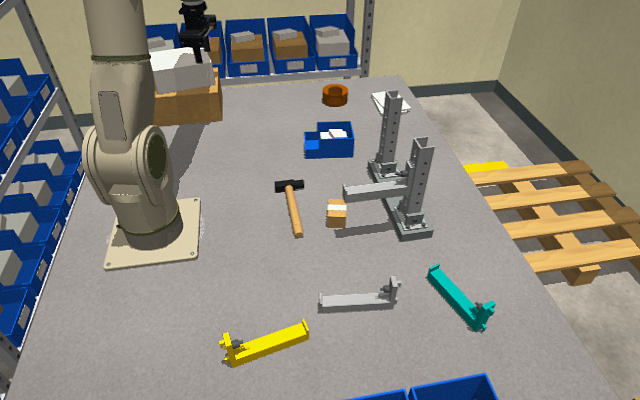

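View pics/top0.png

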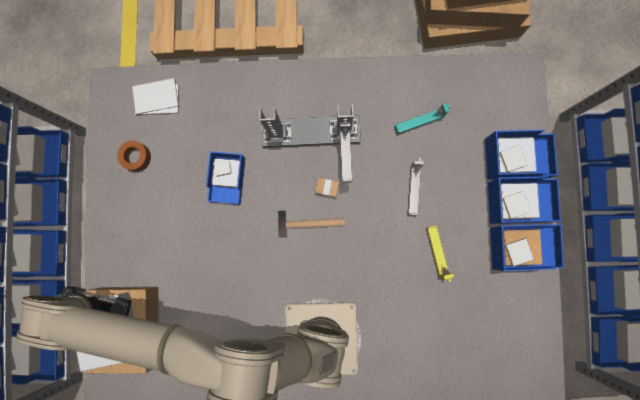

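The side view shows the grey loose arm at (358,297), with its heel at (394,290). Yellow is at (265,343), turquoise at (460,297), and the fitted arm at (375,188) on the right post (422,185). The empty left post is at (390,135). In the top view the grey arm runs (413,213) to (419,162), yellow is at (440,253), turquoise at (422,120), the fitted arm at (346,160), and the empty post at (271,125).

Candidates for the loose arm are grey side(358,297)/top(415,188), yellow side(265,343), turquoise side(460,297), and the fitted grey arm side(375,188). I choose the loose grey one and will check it in a close crop.

```bash
cat > h.py <<'E'
import numpy as np, cv2
from scipy.spatial.transform import Rotation as R
from scipy.optimize import least_squares
from bench import r
I={n:r.camera_info(n) for n in("side","top")}
def proj(n,P):
    i=I[n]; c=R.from_quat(i["attitude"]).inv().apply(np.atleast_2d(P)-i["origin"])
    s=np.c_[c[:,0],-c[:,1]]/-c[:,2:]; s=s*(1+i["k1"]*(s**2).sum(1,keepdims=True))
    return s*[i["fx"],i["fy"]]+[i["cx"],i["cy"]]
def tri(a,b):  # side pixel, top pixel
    f=lambda p:np.r_[proj("side",p)[0]-a,proj("top",p)[0]-b]
    s=least_squares(f,[.6,-.1,.1]); return s.x,np.sqrt(np.mean(s.fun**2))
def onz(n,p,z):
    s=least_squares(lambda q:proj(n,[q[0],q[1],z])[0]-p,[.6,-.1]); return np.r_[s.x,z]
def crop(n,x0,y0,w,h,k,img):
    c=cv2.resize(img[y0:y0+h,x0:x0+w],None,fx=k,fy=k,interpolation=cv2.INTER_CUBIC)
    for x in range((x0+9)//10*10,x0+w,10): cv2.line(c,((x-x0)*k,0),((x-x0)*k,10 if x%50 else 22),(0,0,255),1)
    for y in range((y0+9)//10*10,y0+h,10): cv2.line(c,(0,(y-y0)*k),(10 if y%50 else 22,(y-y0)*k),(0,0,255),1)
    cv2.putText(c,f"{n} {x0},{y0}",(25,h*k-6),0,.5,(0,0,255),1); return c
E
python3 - <<'E'
from h import *
s,t=cv2.imread("pics/side0.png"),cv2.imread("pics/top0.png")
o=np.zeros((600,800,3),np.uint8)
def put(c,x,y): o[y:y+c.shape[0],x:x+c.shape[1]]=c[:600-y,:800-x]
put(crop("side",312,270,100,48,5,s),0,0)
put(crop("top",400,150,32,70,5,t),510,0)
put(crop("top",255,95,110,60,5,t),0,245)
cv2.imwrite("pics/c1.png",o)
cv2.imwrite("pics/c2.png",crop("side",335,85,105,160,5,s)[:,:525] if 0 else cv2.resize(crop("side",335,85,110,160,5,s),None,fx=.75,fy=.75))
E
```

```text
(no output)
```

View pics/c1.png

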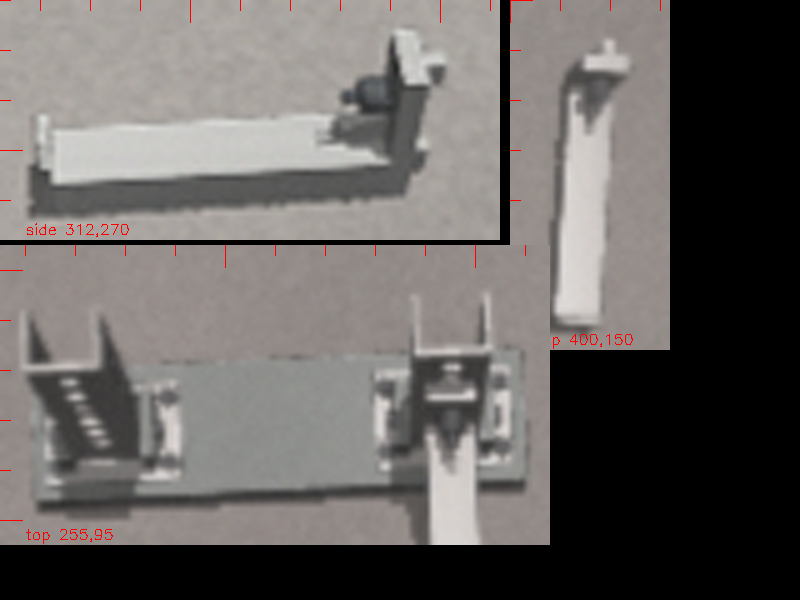

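View pics/c2.png

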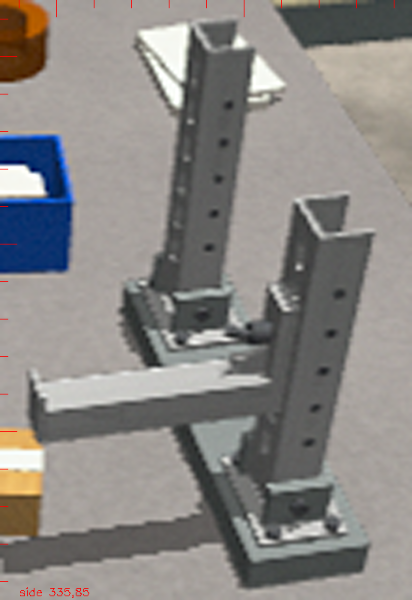

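The crops confirm the grey loose arm: its heel top is at side (391–396,276) and top (414–424,161–165), the claws point away from the robot, and the tube end is at top (409–418,214). The empty left post's top front corners are at side (385.7,90.3)/(391,97.8) and top (260,120)/(275.4,119.6). The full post's are at side (415,137.8)/(420.9,147.7) and top (337.4,116.4)/(353,115.6).

```bash
python3 - <<'E'
from h import *
np.set_printoptions(precision=4,suppress=True)
for n,a,b in [("L FL",(385.7,90.3),(260,120)),("L FR",(391,97.8),(275.4,119.6)),("R FL",(415,137.8),(337.4,116.4)),("R FR",(420.9,147.7),(353,115.6)),
  ("heel top front-left/mid",(391,276),(414.4,165)),("tube end",(321.5,299.5),(413.5,214))]:
    print(n,*tri(a,b))
print("arm heel top L,R back",onz("top",(414.4,161.5),.09),onz("top",(424,161.5),.09))
print("tube end L,R",onz("top",(409,214),.03),onz("top",(418.3,214),.03))
E
```

```text
L FL [0.6607 0.15   0.2859] 0.7268610217584142
L FR [0.6612 0.1059 0.287 ] 0.9921714136330444
R FL [ 0.6682 -0.0699  0.2766] 1.0706319269238662
R FR [ 0.6675 -0.1139  0.2791] 0.8120838215898784
heel top front-left/mid [ 0.5563 -0.3142  0.0848] 1.509936599391231
tube end [ 0.4011 -0.3118  0.0313] 1.0678888047575246
arm heel top L,R back [ 0.5589 -0.3122  0.09  ] [ 0.5581 -0.3428  0.09  ]
tube end L,R [ 0.3959 -0.2968  0.03  ] [ 0.395  -0.3273  0.03  ]
```

Emit:
arm_command --moves '[-3.2,-2.5,-0.3,0,-3.2,-2.5,-0.3,0,-3.2,-2.5,-0.3,0,-3.2,-2.5,-0.3,0,-3.2,-2.5,-0.3,0,-3.2,-2.5,-0.3,0,-3.2,-2.5,-0.3,0,-3.2,-2.5,-0.3,0,-3.2,-2.5,-0.3,0,-3.2,-2.5,-0.3,0,-3.2,-2.5,-0.3,0,-3.2,-2.5,-0.3,-7]' --fingers 70 --squeeze 40

```text
time: 1.1
ee_pos: [0.448, 0.2267, 0.2583]
eef_rot: [0.067, 0.998, 0.0, 0.0]
ft_force: [1.3, 0.3, 0.1]
width: 0.0608
grip_force: 0.0
```

```bash
cat >> h.py <<'E'
def to(p,yaw):  # world target TCP + yaw of arm x-axis (deg): tool x = -arm x
    s=r.read_state(); M=R.from_quat(s["eef_rot"]); m=M.as_matrix()
    cur=np.degrees(np.arctan2(-m[1,0],-m[0,0]))
    d=m.T@(np.array(p)-s["ee_pos"])*100
    Y=np.radians(yaw); t=np.array([-np.cos(Y),-np.sin(Y)])
    dd=np.array(p)-s["ee_pos"]
    D=[dd[:2]@t*100,dd[:2]@[-np.sin(Y),np.cos(Y)]*100,-dd[2]*100]
    print("t",round(s["time"],2),"tcp",s["ee_pos"].round(4),"yaw",round(cur,2),"tilt",m[:,2].round(4),"F",s["ft_force"].round(1),"M",s["torque"].round(2),"w",round(s["width"],4),"g",round(s["grip_force"],1))
    print(" go(now axes)",d.round(2),"go(after turn)",np.round(D,2),"turn",round(-(yaw-cur),2), "j",s["joint_positions"].round(2))
E
python3 -c "
from h import *
to([.5,-.2,.2],-5.4);to([.459,-.318,.2],-5.4)"
```

```text
t 1.1 tcp [0.448  0.2267 0.2583] yaw -7.63 tilt [ 1.e-04  1.e-04 -1.e+00] F [1.3 0.3 0.1] M [ 0.02 -0.02  0.02] w 0.0608 g 0.0
 go(now axes) [-10.82 -41.6    5.83] go(after turn) [ -9.19 -41.99   5.83] turn -2.23 j [-0.84  0.03  0.29  1.74 -0.01  1.37  0.89]
t 1.1 tcp [0.448  0.2267 0.2583] yaw -7.63 tilt [ 1.e-04  1.e-04 -1.e+00] F [1.3 0.3 0.1] M [ 0.02 -0.02  0.02] w 0.0608 g 0.0
 go(now axes) [ -8.32 -53.84   5.83] go(after turn) [ -6.22 -54.13   5.83] turn -2.23 j [-0.84  0.03  0.29  1.74 -0.01  1.37  0.89]
```

Emit:
arm_command --moves '[-0.5,-4.1,0.3,-2.2,-0.5,-4.1,0.3,0,-0.5,-4.1,0.3,0,-0.5,-4.1,0.3,0,-0.5,-4.1,0.3,0,-0.5,-4.1,0.3,0,-0.5,-4.1,0.3,0,-0.5,-4.1,0.3,0,-0.5,-4.1,0.3,0,-0.5,-4.1,0.3,0,-0.5,-4.1,0.3,0,-0.5,-4.1,0.3,0]'

```text
time: 2.1
ee_pos: [0.4595, -0.268, 0.2222]
eef_rot: [0.046, 0.999, 0.0, 0.0]
ft_force: [1.1, 0.5, 0.3]
width: 0.0611
grip_force: 0.0
```

```bash
python3 -c "
from h import *
to([.459,-.318,.1],-5.4)"
```

```text
t 2.1 tcp [ 0.4595 -0.268   0.2222] yaw -5.22 tilt [ 9.e-04  2.e-04 -1.e+00] F [1.1 0.5 0.3] M [ 0.07 -0.02 -0.02] w 0.0611 g 0.0
 go(now axes) [-0.39 -4.99 12.22] go(after turn) [-0.42 -4.99 12.22] turn 0.18 j [-0.34  0.15  0.86  1.75 -0.12  1.3   2.03]
```

Now move over the tube at a hover of about 0.10 m, then take a close look.

Emit:
arm_command --moves '[-0.1,-1.6,1.5,0,-0.1,-1.7,2.7,0,-0.1,-1.7,4.0,0,0,0,4.0,0,0,0,0,0,0,0,0,0]'

```text
time: 2.6
ee_pos: [0.457, -0.3149, 0.1008]
eef_rot: [0.046, 0.999, 0.0, -0.002]
ft_force: [0.7, 0.6, 1.5]
width: 0.0609
grip_force: 0.0
```

```bash
python3 - <<'E'
from h import *
s,t=r.camera("side")[:,:,::-1].copy(),r.camera("top")[:,:,::-1].copy()
cv2.imwrite("pics/side1.png",s);cv2.imwrite("pics/top1.png",t)
o=np.zeros((600,800,3),np.uint8)
a=crop("side",310,210,100,115,5,s); b=crop("top",390,145,58,90,5,t)
o[:575,:500]=a; o[:450,505:795]=b
cv2.imwrite("pics/c3.png",o); to([.459,-.318,.007],-5.4)
# expected outline of the arm from estimate
E
```

```text
t 2.7 tcp [ 0.4594 -0.3157  0.1038] yaw -5.23 tilt [ 1.9e-03 -7.0e-04 -1.0e+00] F [ 0.5 -0.4  0.6] M [ 0.   -0.06 -0.04] w 0.0611 g 0.0
 go(now axes) [ 0.03 -0.23  9.68] go(after turn) [ 0.01 -0.23  9.68] turn 0.17 j [-0.17  0.37  0.83  1.82 -0.3   1.09  2.25]
```

View pics/c3.png

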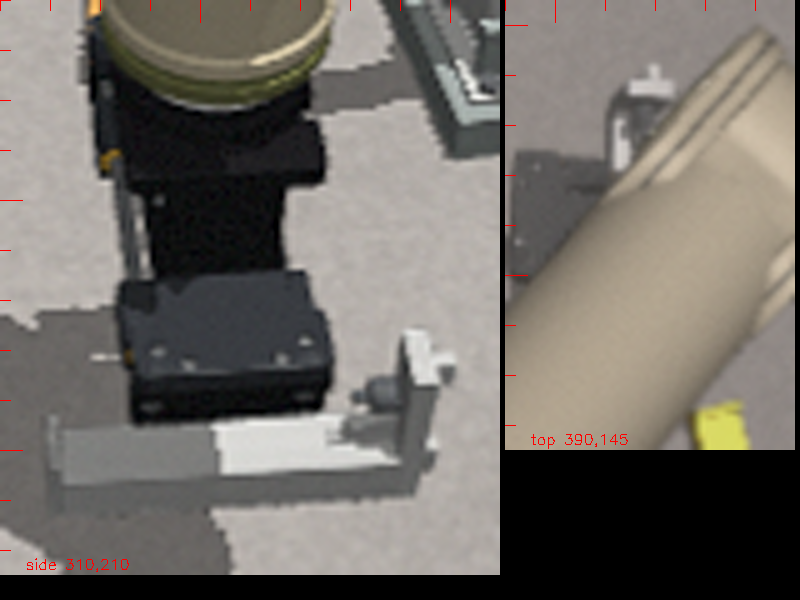

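The side view shows the gripper square over the tube, with the tube from (322,300) to (392,300) and its heel at (393,285). The top view shows the heel at (420,162) with the forearm clear of it. Descending.

Emit:
arm_command --moves '[0,-0.2,2.5,0,0,0,2.5,0,0,0,2.0,0,0,0,1.4,0,0,0,0.8,0,0,0,0.3,0,0,0,0,0,0,0,0,0]'

```text
time: 3.37
ee_pos: [0.4589, -0.3178, 0.008]
eef_rot: [0.046, 0.999, -0.0, 0.001]
ft_force: [-0.6, -0.2, -0.0]
width: 0.0611
grip_force: 0.0
```

```bash
python3 -c "
from h import *
to([.459,-.318,.006],-5.4)"
```

```text
t 3.37 tcp [ 0.4589 -0.3178  0.008 ] yaw -5.25 tilt [ 1.5e-03 -6.0e-04 -1.0e+00] F [-0.6 -0.2 -0. ] M [ 0.01 -0.03 -0.  ] w 0.0611 g 0.0
 go(now axes) [-0.01 -0.02  0.2 ] go(after turn) [-0.01 -0.02  0.2 ] turn 0.15 j [-0.09  0.51  0.75  1.88 -0.43  0.92  2.35]
```

Emit:
arm_command --moves '[0,0,0.4,0,0,0,0,0,0,0,0,0,0,0,0,0,0,0,0,0,0,0,0,0,0,0,0,0]' --fingers 0 --squeeze 60

```text
time: 3.95
ee_pos: [0.4582, -0.3174, 0.0029]
eef_rot: [0.046, 0.999, 0.0, 0.0]
ft_force: [0.9, 0.7, 1.2]
width: 0.0295
grip_force: 59.9
```

```bash
python3 -c "
from h import *
to([.459,-.318,.15],-5.4)"
```

```text
t 3.95 tcp [ 0.4582 -0.3174  0.0029] yaw -5.26 tilt [ 1.e-04  1.e-04 -1.e+00] F [0.9 0.7 1.2] M [ 0.04  0.03 -0.04] w 0.0295 g 59.9
 go(now axes) [ -0.09  -0.05 -14.71] go(after turn) [ -0.08  -0.05 -14.71] turn 0.14 j [-0.08  0.52  0.74  1.89 -0.44  0.91  2.35]
```

Gripped: the width is 29.5 mm as expected and the force is 60 N. Lifting.

Emit:
arm_command --moves '[0,0,-1.5,0,0,0,-3,0,0,0,-4,0,0,0,-4,0,0,0,-4,0,0,0,-4,0,0,0,-4,0,0,0,0,0]'

```text
time: 4.62
ee_pos: [0.46, -0.3195, 0.2547]
eef_rot: [0.046, 0.999, -0.001, 0.004]
ft_force: [1.2, -1.1, -4.5]
width: 0.0298
grip_force: 59.9
```

```bash
python3 - <<'E'
from h import *
np.set_printoptions(precision=4,suppress=True)
pts=[]  # (which, local rack-frame fn, cam, px)
obs=[("L",22,"side",(385.7,90.3)),("L",-22,"side",(391,97.8)),("L",22,"top",(260,120)),("L",-22,"top",(275.4,119.6)),
("R",22,"side",(415,137.8)),("R",-22,"side",(420.9,147.7)),("R",22,"top",(337.4,116.4)),("R",-22,"top",(353,115.6))]
def pt(q,w,y,z=.25,x=0):
    X,Y,yaw,zb,dy,dz=q
    yy=(.11+dy if w=="L" else -.11)+y/1000; zz=zb+z+(dz if w=="L" else 0)
    c,s=np.cos(yaw),np.sin(yaw); return [X+c*x-s*yy,Y+s*x+c*yy,zz]
f=lambda q:np.concatenate([proj(c,pt(q,w,y))[0]-p for w,y,c,p in obs]+[[ (q[4]/.006),(q[5]/.006)]])
s=least_squares(f,[.665,.02,.03,.03,0,0]); print("rack x y yaw zb dy dz",s.x,"yaw deg",np.degrees(s.x[2])); print(s.fun.round(1))
q=s.x; c=lambda a:np.round(a,1)
print("seat origin L",pt(q,"L",0,.1))
for w in "LR":
    print(w,"slot centres z=60,156,220 top px",[c(proj("top",pt(q,w,0,z))[0]) for z in(.06,.092,.124,.156,.188,.220)])
print("beam corners top px",[c(proj("top",[q[0]-np.sin(q[2])*y,q[1]+np.cos(q[2])*y,q[3]])[0]) for y in(.165,-.165)])
to([.521,.124,.25],1.8)
E
```

```text
rack x y yaw zb dy dz [0.6644 0.0176 0.0273 0.029  0.0009 0.0063] yaw deg 1.5629345352185584
[-1.   0.3 -1.2  0.6  0.1 -1.   0.1 -1.5 -1.7 -0.5 -0.7  0.3  0.5 -1.3
  0.4 -1.4  0.2  1. ]
seat origin L [np.float64(0.6613661740955271), np.float64(0.12848345756521753), np.float64(0.13525391132715822)]
L slot centres z=60,156,220 top px [array([275.5, 133.5]), array([274.3, 131.2]), array([273.1, 128.9]), array([271.8, 126.4]), array([270.5, 123.8]), array([269.1, 121.2])]
R slot centres z=60,156,220 top px [array([344.3, 130.1]), array([344.5, 127.7]), array([344.7, 125.3]), array([345. , 122.7]), array([345.2, 120.1]), array([345.4, 117.3])]
beam corners top px [array([261.7, 138.9]), array([360.5, 133.3])]
t 4.62 tcp [ 0.46   -0.3195  0.2547] yaw -5.3 tilt [ 0.0085 -0.0032 -1.    ] F [ 1.2 -1.1 -4.5] M [-0.11  0.07 -0.  ] w 0.0298 g 59.9
 go(now axes) [-1.98 44.72  0.38] go(after turn) [-7.49 44.13  0.47] turn -7.1 j [-0.25  0.21  0.91  1.64 -0.17  1.37  2.16]
```

Emit:
arm_command --moves '[0,2.5,0,-3.5,0,4.0,0,-3.4,-0.6,4.0,0,0,-0.6,4.0,0,0,-0.6,4.0,0,0,-0.6,4.0,0,0,-0.6,4.0,0,0,-0.6,4.0,0,0,-0.6,4.0,0,0,-0.6,4.0,0,0,-0.6,4.0,0,0,-0.6,1.5,0,0]'

```text
time: 5.62
ee_pos: [0.5093, 0.1308, 0.2462]
eef_rot: [-0.018, 1.0, 0.001, -0.001]
ft_force: [-1.1, 0.3, -4.9]
width: 0.0299
grip_force: 59.9
```

```bash
python3 -c "
from h import *
to([.511,.124,.148],1.6)"
```

```text
t 5.62 tcp [0.5093 0.1308 0.2462] yaw 2.05 tilt [-0.0029  0.0014 -1.    ] F [-1.1  0.3 -4.9] M [0.07 0.23 0.04] w 0.0299 g 59.9
 go(now axes) [-0.17 -0.7   9.82] go(after turn) [-0.15 -0.68  9.82] turn 0.45 j [-0.8   0.1   0.5   1.71 -0.05  1.35  1.32]
```

Emit:
arm_command --moves '[0,-0.3,2.0,0.4,-0.1,-0.4,3.0,0,0,0,2.8,0,0,0,1.5,0,0,0,0.5,0,0,0,0,0,0,0,0,0,0,0,0,0]'

```text
time: 6.28
ee_pos: [0.5128, 0.1172, 0.151]
eef_rot: [-0.011, 1.0, 0.0, 0.001]
ft_force: [-0.4, 0.1, -4.7]
width: 0.0295
grip_force: 59.9
```

```bash
python3 - <<'E'
from h import *
s,t=r.camera("side")[:,:,::-1].copy(),r.camera("top")[:,:,::-1].copy()
cv2.imwrite("pics/side2.png",s);cv2.imwrite("pics/top2.png",t)
o=np.zeros((600,800,3),np.uint8)
a=crop("side",348,85,66,97,6,s); b=crop("top",248,98,50,70,8,t)
o[:a.shape[0],:a.shape[1]]=a; o[:560,400:800]=b
cv2.imwrite("pics/c4.png",o); to([.511,.124,.148],1.6)
E
```

```text
t 6.38 tcp [0.5127 0.1173 0.151 ] yaw 1.24 tilt [ 0.0016  0.001  -1.    ] F [ 0.4 -0.3 -4.5] M [ 0.05  0.2  -0.01] w 0.0294 g 59.9
 go(now axes) [0.16 0.68 0.3 ] go(after turn) [0.15 0.68 0.3 ] turn -0.36 j [-0.77  0.17  0.51  1.84 -0.09  1.15  1.36]
```

View pics/c4.png

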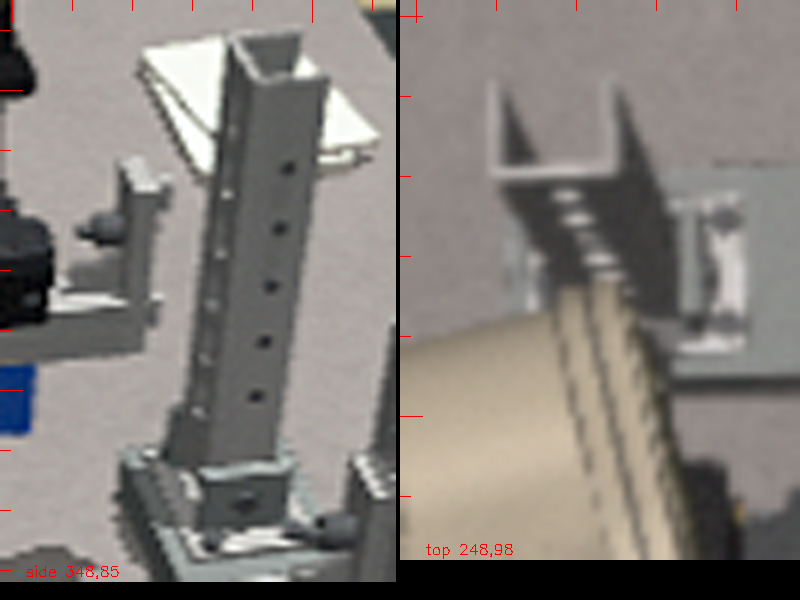

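The side crop shows the held heel at (368–374,112–143), with claws at (375.5,116) and (374,136). The empty post's slots run from (386.7,107) to (381,154). The top crop shows the post's rim from (260,119.5) to (275,119.5), while the heel is hidden by the wrist. I'll overlay the predicted model on both to check the bias.

```bash
cat > ov.py <<'E'
from h import *
q=[.6644,.0176,.0273,.029,.0009,.0063]
def pt(w,y,z=.25,x=0):
    X,Y,yaw,zb,dy,dz=q
    yy=(.11+dy if w=="L" else -.11)+y; zz=zb+z+(dz if w=="L" else 0)
    c,s=np.cos(yaw),np.sin(yaw); return [X+c*x-s*yy,Y+s*x+c*yy,zz]
def poly(c,n,P,x0,y0,k,col):
    p=(proj(n,P)-[x0,y0]+.5)*k
    cv2.polylines(c,[np.round(p).astype(int)],True,col,1,cv2.LINE_AA)
def posts(c,n,x0,y0,k,ws="LR"):
    for w in ws:
        poly(c,n,[pt(w,.022),pt(w,-.022),pt(w,-.022,.03),pt(w,.022,.03)],x0,y0,k,(0,255,0))
        for z in (.05,.082,.114,.146,.178,.21): poly(c,n,[pt(w,.005,z),pt(w,-.005,z),pt(w,-.005,z+.02),pt(w,.005,z+.02)],x0,y0,k,(0,255,255))
def heel(c,n,tcp,yaw,L,x0,y0,k):
    a=np.array([np.cos(yaw),np.sin(yaw),0]);b=np.array([-a[1],a[0],0]);o=tcp+L*a-[0,0,.003]
    g=lambda x,y,z:o+x*a+y*b+[0,0,z]
    poly(c,n,[g(0,.015,.09),g(0,-.015,.09),g(-.012,-.015,.09),g(-.012,.015,.09)],x0,y0,k,(255,0,255))
    poly(c,n,[g(0,-.015,.09),g(-.012,-.015,.09),g(-.012,-.015,0),g(0,-.015,0)],x0,y0,k,(255,0,255))
    for z in(.014,.078): poly(c,n,[g(0,-.0035,z),g(0,-.0035,z+.008),g(.0096,-.0035,z+.008),g(.0096,-.0035,z-.008)],x0,y0,k,(255,255,0))
E
python3 - <<'E'
from ov import *
s,t0=cv2.imread("pics/side2.png"),cv2.imread("pics/top0.png")
big=lambda im,x0,y0,w,h,k:cv2.resize(im[y0:y0+h,x0:x0+w],None,fx=k,fy=k,interpolation=cv2.INTER_CUBIC)
a=big(s,356,86,50,75,8); posts(a,"side",356,86,8,"L"); heel(a,"side",np.array([.5127,.1173,.151]),np.radians(1.24),.1005,356,86,8)
b=np.vstack([big(t0,254,108,40,36,8),big(t0,330,108,36,36,8)[:, :].copy()[:,:288] if 0 else big(t0,328,104,40,38,8)])
c1=big(t0,254,108,40,37,8); posts(c1,"top",254,108,8,"L")
c2=big(t0,328,104,40,37,8); posts(c2,"top",328,104,8,"R")
o=np.zeros((600,800,3),np.uint8); o[:,:400]=a; o[:296,440:760]=c1; o[300:596,440:760]=c2
cv2.imwrite("pics/c5.png",o)
g=cv2.cvtColor(t0,cv2.COLOR_BGR2GRAY)
print(g[117:122,256:280]); print(g[114:119,333:357])
E
```

```text
[[145 141 145 163 134  84  60  65  80 123 143 143 145 146 145 146 147 154
  157 107  64  64  84 124]
 [142 141 141 164 141 104  92 102 110 138 155 165 171 173 168 165 165 167
  159 105  67  69  75 111]
 [138 138 144 170 178 175 176 177 178 180 187 187 188 185 181 166 157 156
  135  92  64  61  66  97]
 [134 136 142 145 135 123 113 113 112 105  98 100  98  94  94  86  83  84
   76  67  63  56  61  75]
 [138 139 142 140 109  73  68  66  67  64  64  86  96  97  78  60  59  59
   58  62  62  60  59  69]]
[[137 138 139 135 118 171 149 145 142 137 140 145 144 144 144 143 140 115
  102 165 160 143 137 135]
 [134 134 134 136 116 178 163 158 160 159 162 175 176 175 169 168 167 162
  166 192 174 140 132 114]
 [131 129 116 123 117 190 187 186 189 190 190 194 195 193 167 162 159 160
  159 142 147 151 142 143]
 [151 145 144 140  94 110 112 110  94  93  92  95  96  96  85  81  82  80
   82  82 125 146 144 146]
 [149 149 148 143  87  70  64  63  60  59  70 100 106 104  71  60  61  61
   60  74 131 151 153 149]]
```

View pics/c5.png

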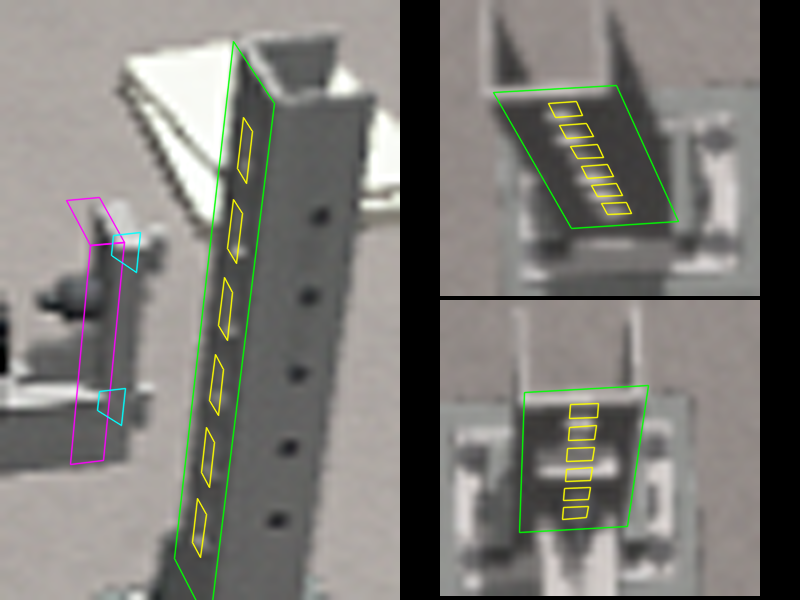

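The overlay shows predicted and observed posts agreeing within about 1 px, with heights agreeing within about 1 mm. The held heel lies about 2.7 px right of the prediction, so its back face is roughly 105 mm ahead of the TCP. Next is a lateral bias check on the tube in top0, whose true y the grasp gave.

```bash
python3 - <<'E'
from ov import *
t0=cv2.imread("pics/top0.png"); g=cv2.cvtColor(t0,cv2.COLOR_BGR2GRAY).astype(float)
yaw=np.radians(-5.3);a=np.array([np.cos(yaw),np.sin(yaw),0]);b=np.array([-a[1],a[0],0]);T=np.array([.4582,-.3174,.03])
for d in(-.04,-.02,0,.02):
    e=[proj("top",T+d*a+s*.015*b)[0] for s in(1,-1)]
    m=(e[0]+e[1])/2; row=int(round(m[1])); print(row,"pred",np.round([e[0][0],e[1][0]],2),g[row,405:424].astype(int))
print("L mid pred",proj("top",pt("L",0))[0],"R",proj("top",pt("R",0))[0], "L edges",proj("top",[pt("L",.022),pt("L",-.022)])[:,0])
E
```

```text
207 pred [409.28 418.43] [142 147 137  97 150 210 216 215 214 209 208 207 190 139 143 143 142 144
 147]
201 pred [409.59 418.72] [145 145 137  94 123 208 215 212 212 209 208 207 199 170 147 147 144 146
 145]
195 pred [409.9  419.02] [144 144 136  97 115 192 213 212 210 208 206 205 201 190 138 139 144 147
 145]
189 pred [410.2  419.31] [147 148 143 132  92 131 206 210 211 206 204 202 200 190 158 146 144 144
 144]
L mid pred [267.80131209 118.52859524] R [345.69261793 114.61522793] L edges [260.08119902 275.53207034]
```

Edge-convention readings match the grasp. The slot column lies at y ≈ 0.1302 and the seat z ≈ 0.135. I'll align y and z, then move forward most of the way.

Emit:
arm_command --moves '[0,0.5,0.2,-0.3,-0.5,0.5,0.1,0,-1,0,0,0,-0.7,0,0,0,0,0,0,0,0,0,0,0]'

```text
time: 6.88
ee_pos: [0.5344, 0.1272, 0.1466]
eef_rot: [-0.013, 1.0, -0.0, -0.0]
ft_force: [0.1, 0.7, -4.4]
width: 0.0293
grip_force: 59.9
```

```bash
python3 - <<'E'
from ov import *
q[4]=.0027
to([.5449,.1273,.148],1.6)
S=r.read_state()
s=r.camera("side")[:,:,::-1].copy(); cv2.imwrite("pics/side3.png",s)
x0,y0,k=364,96,13
a=cv2.resize(s[y0:y0+46,x0:x0+34],None,fx=k,fy=k,interpolation=cv2.INTER_CUBIC); b=a.copy()[:,:340]
m=R.from_quat(S["eef_rot"]).as_matrix(); posts(a,"side",x0,y0,k,"L"); heel(a,"side",S["ee_pos"],np.arctan2(-m[1,0],-m[0,0]),.1005,x0,y0,k)
cv2.imwrite("pics/c6.png",np.hstack([a,b[:598]])[:598,:800])
E
```

```text
t 6.88 tcp [0.5344 0.1272 0.1466] yaw 1.5 tilt [-2.e-04 -7.e-04 -1.e+00] F [ 0.1  0.7 -4.4] M [-0.03  0.24  0.04] w 0.0293 g 59.9
 go(now axes) [-1.05 -0.02 -0.14] go(after turn) [-1.05 -0.02 -0.14] turn -0.1 j [-0.76  0.23  0.51  1.79 -0.12  1.15  1.38]
```

View pics/c6.png

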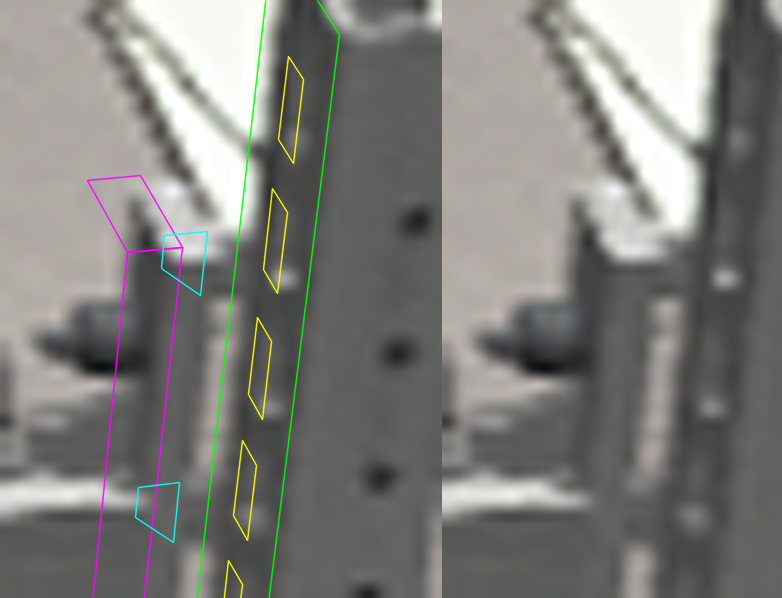

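```bash
python3 - <<'E'
from ov import *
s=cv2.imread("pics/side2.png"); g=cv2.cvtColor(s,cv2.COLOR_BGR2GRAY).astype(float)
# tube lower edge (-y side) in side2: grey tube above, lighter bench below
yaw=np.radians(1.24);a=np.array([np.cos(yaw),np.sin(yaw),0]);b=np.array([-a[1],a[0],0])
T=np.array([.5127,.1173,.148])-.015*b
for n,zz in(("bottom",0),):
    for c in range(340,370,4):
        col=g[130:160,c]; d=np.diff(cv2.GaussianBlur(col[:,None],(1,3),0)[:,0])
        i=int(np.argmax(d)); w=d[max(0,i-2):i+3]; e=130+(np.arange(max(0,i-2),i+3)*w).sum()/w.sum()+1  # edge coords
        L=least_squares(lambda l:proj("side",T+l[0]*a)[0][0]-(c+.5),[.05]).x[0]
        print(c,"edge row",round(e,2),"pred",round(proj("side",T+L*a)[0][1],2),"arm x rel tcp",round(L,4),"maxgrad",round(d.max()))
E
```

```text
Traceback (most recent call last):
ValueError: operands could not be broadcast together with shapes (5,) (4,)
```

```bash
python3 - <<'E'
from ov import *
yaw=np.radians(1.24);a=np.array([np.cos(yaw),np.sin(yaw),0]);b=np.array([-a[1],a[0],0])
def run(img,T,cols,lo,hi):
    g=cv2.cvtColor(cv2.imread(img),cv2.COLOR_BGR2GRAY).astype(float)
    for c in cols:
        v=g[lo:hi,c]; h=(v[:3].mean()+v[-3:].mean())/2; i=np.where((v[:-1]<h)&(v[1:]>=h))[0]
        if len(i)==0: print(c,v.astype(int)); continue
        i=i[-1]; e=lo+i+(h-v[i])/(v[i+1]-v[i])+.5
        L=least_squares(lambda l:proj("side",T+l[0]*a)[0][0]-(c+.5),[.05]).x[0]
        print(c,"row",round(e,2),"pred",round(proj("side",T+L*a)[0][1],2),"x",round(L,3),v[:3].astype(int),v[-3:].astype(int))
run("pics/side2.png",np.array([.5127,.1173,.148])-.015*b,range(355,371,3),138,150)
print("tube end side, fully (may be behind)"); run("pics/side2.png",np.array([.5127,.1173,.148])-.015*b,range(318,330,3),138,156)
E
```

```text
355 row 145.56 pred 144.46 x 0.062 [34 88 95] [175 171 172]
358 row 145.08 pred 144.13 x 0.071 [90 92 94] [171 170 165]
361 row 144.9 pred 143.8 x 0.08 [93 93 94] [167 171 170]
364 row 144.64 pred 143.46 x 0.089 [89 95 94] [168 166 165]
367 row 144.31 pred 143.13 x 0.098 [88 95 93] [170 168 169]
370 row 143.95 pred 142.79 x 0.107 [94 96 96] [171 172 172]
tube end side, fully (may be behind)
318 [120 123 127  85  96  93  95  94  93  95  96  47  42  45  46  44  48  45]
321 [119 122 123  90  93  90  93  92  94  93 104  42  49  46  47  47  46  46]
324 [119 121 100  92  94  93  92  90  95  94  76  44  46  47  48  48  48  47]
327 [92 91 72 76 95 93 95 90 93 97 51 44 46 46 46 43 49 43]
```

The tube tilt is negligible. Robot-frame predictions sit 1.1 px above where the side camera shows them, so relative to the arm the seat is at z ≈ 0.139. I'll raise to +10 mm and creep in by feel: claw contact is expected after 13 mm and flush after about 23 mm.

Emit:
arm_command --moves '[0,0,-0.5,0,-0.4,0,0,0,-0.4,0,0,0,-0.2,0,0,0,0,0,0,0,0,0,0,0]'

```text
time: 7.43
ee_pos: [0.5437, 0.1279, 0.1517]
eef_rot: [-0.013, 1.0, -0.0, -0.0]
ft_force: [-4.5, 0.3, -3.6]
width: 0.0292
grip_force: 59.9
```

```bash
python3 -c "
from h import *
to([.557,.1277,.152],1.56)"
```

```text
t 7.43 tcp [0.5437 0.1279 0.1517] yaw 1.54 tilt [-6.e-04 -0.e+00 -1.e+00] F [-4.5  0.3 -3.6] M [0.07 0.59 0.03] w 0.0292 g 59.9
 go(now axes) [-1.33 -0.06 -0.03] go(after turn) [-1.33 -0.06 -0.03] turn -0.02 j [-0.75  0.25  0.51  1.76 -0.13  1.17  1.39]
```

Emit:
arm_command --moves '[-0.1,0,0,0,0,0,0,0,0,0,0,0]'

```text
time: 7.68
ee_pos: [0.5441, 0.1279, 0.1515]
eef_rot: [-0.014, 1.0, 0.0, -0.001]
ft_force: [-5.6, -0.4, -3.3]
width: 0.0296
grip_force: 59.9
```

Emit:
arm_command --moves '[-0.05,0.05,0,0,0,0.05,0,0,0,0.05,0,0,0,0.05,0,0,0,0.05,0,0,0,0.05,0,0,0,0,0,0]'

```text
time: 8.27
ee_pos: [0.5454, 0.1304, 0.1518]
eef_rot: [-0.013, 1.0, -0.0, 0.0]
ft_force: [-0.1, -3.6, -6.6]
width: 0.0294
grip_force: 59.9
```

Emit:
arm_command --moves '[-0.1,0,0,0,-0.1,0,0,0,-0.1,0,0,0,0,0,0,0,0,0,0,0]'

```text
time: 8.68
ee_pos: [0.5474, 0.1306, 0.1514]
eef_rot: [-0.013, 1.0, -0.0, -0.001]
ft_force: [-4.8, -3.0, -5.5]
width: 0.0295
grip_force: 60.0
```

The claws entered: x advanced and a new contact came 3.6 mm deeper, which is the spring pin. I'll ease off y and push toward flush.

Emit:
arm_command --moves '[0,-0.05,0,0,0,-0.05,0,0,-0.1,0,0,0,-0.1,0,0,0,-0.1,0,0,0,-0.1,0,0,0,-0.1,0,0,0,0,0,0,0,0,0,0,0]'

```text
time: 9.43
ee_pos: [0.5518, 0.1302, 0.1511]
eef_rot: [-0.014, 1.0, -0.0, -0.002]
ft_force: [-7.7, -3.0, -5.2]
width: 0.0294
grip_force: 59.9
```

```bash
python3 -c "
from h import *
to([.554,.1293,.1515],1.56)"
```

```text
t 9.43 tcp [0.5518 0.1302 0.1511] yaw 1.56 tilt [-3.5e-03 -3.0e-04 -1.0e+00] F [-7.7 -3.  -5.2] M [-0.47  1.52 -0.25] w 0.0294 g 59.9
 go(now axes) [-0.21 -0.1  -0.04] go(after turn) [-0.21 -0.1  -0.04] turn 0.0 j [-0.74  0.27  0.51  1.73 -0.14  1.18  1.4 ]
```

Emit:
arm_command --moves '[0,-0.05,0,0,-0.1,-0.05,0,0,-0.1,0,0,0,-0.1,0,0,0,-0.1,0,0,0,0,0,0,0,0,0,0,0]'

```text
time: 10.02
ee_pos: [0.5534, 0.1298, 0.1506]
eef_rot: [-0.014, 1.0, -0.0, -0.004]
ft_force: [-20.4, -2.1, 1.4]
width: 0.0297
grip_force: 59.9
```

```bash
python3 -c "
from h import *
to([.554,.1293,.1515],1.56)"
```

```text
t 10.02 tcp [0.5534 0.1298 0.1506] yaw 1.62 tilt [-8.9e-03 -2.0e-04 -1.0e+00] F [-20.4  -2.1   1.4] M [-0.46  3.83 -0.21] w 0.0297 g 59.9
 go(now axes) [-0.05 -0.05 -0.09] go(after turn) [-0.05 -0.05 -0.09] turn 0.06 j [-0.74  0.28  0.51  1.72 -0.15  1.18  1.41]
```

Flush at 9.3 mm past claw contact, with Fx of 20 N. I'll ease the push slightly and slide down, watching the force.

Emit:
arm_command --moves '[0.05,0,0.1,0,0,0,0.1,0,0,0,0.1,0,0,0,0.1,0,0,0,0.1,0,0,0,0.1,0,0,0,0,0,0,0,0,0]'

```text
time: 10.68
ee_pos: [0.5536, 0.1296, 0.1451]
eef_rot: [-0.014, 1.0, 0.0, -0.004]
ft_force: [-19.2, -2.4, 2.6]
width: 0.0297
grip_force: 60.0
```

```bash
python3 -c "
from h import *
to([.554,.1293,.1415],1.56)"
```

```text
t 10.68 tcp [0.5536 0.1296 0.1451] yaw 1.59 tilt [-7.3e-03  1.0e-04 -1.0e+00] F [-19.2  -2.4   2.6] M [-0.61  3.57 -0.25] w 0.0297 g 60.0
 go(now axes) [-0.04 -0.03  0.36] go(after turn) [-0.04 -0.03  0.36] turn 0.03 j [-0.74  0.29  0.51  1.73 -0.15  1.17  1.41]
```

Emit:
arm_command --moves '[0,0,0.1,0,0,0,0.1,0,0,0,0.1,0,0,0,0.1,0,0,0,0,0,0,0,0,0]'

```text
time: 11.18
ee_pos: [0.5538, 0.1296, 0.1413]
eef_rot: [-0.014, 1.0, 0.0, -0.003]
ft_force: [-19.4, -2.8, 2.9]
width: 0.0294
grip_force: 60.0
```

```bash
python3 -c "
from h import *
to([.554,.1293,.1415],1.56)"
```

```text
t 11.18 tcp [0.5538 0.1296 0.1413] yaw 1.59 tilt [-6.7e-03  2.0e-04 -1.0e+00] F [-19.4  -2.8   2.9] M [-0.5   3.41 -0.27] w 0.0294 g 60.0
 go(now axes) [-0.02 -0.03 -0.02] go(after turn) [-0.02 -0.03 -0.02] turn 0.03 j [-0.73  0.29  0.5   1.74 -0.15  1.16  1.41]
```

Emit:
arm_command --moves '[0,0,0.1,0,0,0,0.1,0,0,0,0,0,0,0,0,0]'

```text
time: 11.52
ee_pos: [0.554, 0.1296, 0.1394]
eef_rot: [-0.014, 1.0, 0.0, -0.003]
ft_force: [-18.8, -3.5, 4.2]
width: 0.0297
grip_force: 60.0
```

Emit:
arm_command --moves '[0,0,0.1,0,0,0,0.1,0,0,0,0,0,0,0,0,0]'

```text
time: 11.85
ee_pos: [0.5542, 0.1296, 0.1375]
eef_rot: [-0.014, 1.0, 0.0, -0.003]
ft_force: [-17.2, -3.1, 3.5]
width: 0.0293
grip_force: 60.0
```

Emit:
arm_command --moves '[0,0,0.1,0,0,0,0,0,0,0,0,0]'

```text
time: 12.1
ee_pos: [0.5542, 0.1296, 0.1365]
eef_rot: [-0.014, 1.0, 0.0, -0.003]
ft_force: [-17.7, -1.7, 3.8]
width: 0.0298
grip_force: 60.0
```

```bash
python3 - <<'E'
from ov import *
q[4]=.0027
S=r.read_state(); to([.554,.1293,.1365],1.56)
s=r.camera("side")[:,:,::-1].copy(); cv2.imwrite("pics/side4.png",s)
x0,y0,k=340,82,7
a=cv2.resize(s[y0:y0+85,x0:x0+112],None,fx=k,fy=k,interpolation=cv2.INTER_CUBIC)
cv2.imwrite("pics/c7.png",a)
E
```

```text
t 12.1 tcp [0.5542 0.1296 0.1365] yaw 1.58 tilt [-5.8e-03  3.0e-04 -1.0e+00] F [-17.7  -1.7   3.8] M [-0.56  3.22 -0.27] w 0.0298 g 60.0
 go(now axes) [ 0.02 -0.03  0.  ] go(after turn) [ 0.02 -0.03  0.  ] turn 0.02 j [-0.73  0.3   0.5   1.74 -0.16  1.15  1.42]
```

View pics/c7.png

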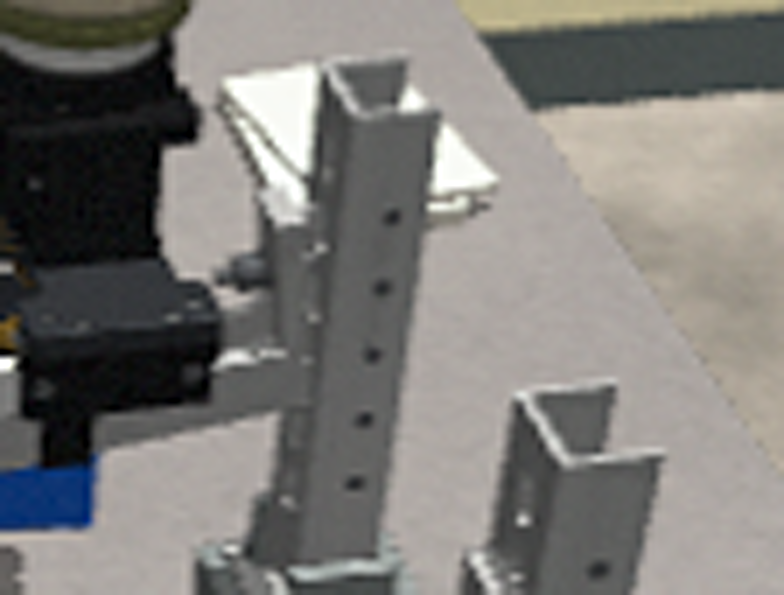

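The picture shows the heel on the post at (382–385,110–137) with its top about 12 mm above the 178-slot ledge at (385.7,117.7), so it is in the right row and nearly home. Continuing down by feel.

Emit:
arm_command --moves '[0,0,0.1,0,0,0,0,0,0,0,0,0]'

```text
time: 12.4
ee_pos: [0.5543, 0.1296, 0.1356]
eef_rot: [-0.014, 1.0, 0.0, -0.003]
ft_force: [-17.7, -1.6, 4.3]
width: 0.0296
grip_force: 60.0
```

Emit:
arm_command --moves '[0,0,0.1,0,0,0,0,0,0,0,0,0]'

```text
time: 12.65
ee_pos: [0.5544, 0.1296, 0.1346]
eef_rot: [-0.014, 1.0, 0.0, -0.003]
ft_force: [-16.6, -2.7, 5.0]
width: 0.0299
grip_force: 60.0
```

```bash
python3 -c "
from h import *
to([.554,.1293,.1345],1.56)"
```

```text
t 12.65 tcp [0.5544 0.1296 0.1346] yaw 1.58 tilt [-5.5e-03  3.0e-04 -1.0e+00] F [-16.6  -2.7   5. ] M [-0.52  3.   -0.32] w 0.0299 g 60.0
 go(now axes) [ 0.04 -0.03  0.01] go(after turn) [ 0.04 -0.03  0.01] turn 0.02 j [-0.73  0.3   0.5   1.74 -0.16  1.15  1.42]
```

```bash
cat > pitch.py <<'E'
from ov import *
def arm(S,phi,L=.104,h=.022):  # phi>0: heel end up
    m=R.from_quat(S["eef_rot"]).as_matrix(); yaw=np.arctan2(-m[1,0],-m[0,0])
    Rm=(R.from_euler("z",yaw)*R.from_euler("y",-phi)).as_matrix()
    G=np.array(S["ee_pos"])+[0,0,.019]
    return lambda x,y,z:G+Rm@np.array([x+L,y,z-h])
def fit(img,S,cols,lo,hi):
    g=cv2.cvtColor(img,cv2.COLOR_BGR2GRAY).astype(float); E=[]
    for c in cols:
        v=g[lo:hi,c]; d=v[2:]-v[:-2]; i=int(np.argmax(d)); 
        a,b=v[max(0,i-2):i+1].mean(),v[i+3:i+6].mean(); hm=(a+b)/2
        j=[k for k in range(max(0,i-1),i+3) if v[k]<hm<=v[k+1]]
        if j: j=j[0]; E.append((c+.5,lo+j+(hm-v[j])/(v[j+1]-v[j])+.5))
    E=np.array(E); 
    k=np.polyfit(E[:,0],E[:,1],1); res=E[:,1]-np.polyval(k,E[:,0]); E=E[abs(res)<.6]; k=np.polyfit(E[:,0],E[:,1],1)
    def f(phi):
        A=arm(S,phi); p=proj("side",[A(-.05,-.015,0),A(0,-.015,0)]); return (p[1,1]-p[0,1])/(p[1,0]-p[0,0]),p
    sol=least_squares(lambda q:(f(q[0])[0]-k[0])*10,[0.]); phi=sol.x[0]; A=arm(S,phi)
    p=f(phi)[1]; print("slope",k[0].round(3),"n",len(E),"pitch deg",np.degrees(phi).round(2),"row bias px",(np.polyval(k,p[:,0])-p[:,1]).round(2)); return phi
E
python3 - <<'E'
from pitch import *
S=r.read_state(); im=cv2.imread("pics/side4.png"); S4=dict(S); S4["ee_pos"]=np.array([.5542,.1296,.1365])
phi=fit(im,S4,range(355,382,2),134,150)
S2=dict(S); S2["ee_pos"]=np.array([.5127,.1173,.151]); fit(cv2.imread("pics/side2.png"),S2,range(355,372,2),138,152)
A=arm(S4,phi)
for n,p in dict(origin=(0,0,0),top=(0,0,.09),lowtip=(.0096,0,.006),hightip=(.0096,0,.07),pin=(.006,0,.0615)).items(): print(n,A(*p).round(4))
E
```

```text
slope 0.047 n 6 pitch deg -10.88 row bias px [-6.83 -6.83]
slope -0.106 n 9 pitch deg -0.59 row bias px [1.01 1.01]
origin [0.6521 0.1323 0.1143]
top [0.6691 0.1328 0.2027]
lowtip [0.6627 0.1326 0.1184]
hightip [0.6748 0.1329 0.1812]
pin [0.6696 0.1328 0.1735]pitch.py:11: RuntimeWarning: Mean of empty slice.
  a,b=v[max(0,i-2):i+1].mean(),v[i+3:i+6].mean(); hm=(a+b)/2
  ret = ret.dtype.type(ret / rcount)
```

```bash
python3 - <<'E'
from pitch import *
g=cv2.cvtColor(cv2.imread("pics/side4.png"),cv2.COLOR_BGR2GRAY).astype(float); E=[]
for c in range(356,379,2):
    gr=145.3-.195*(c-353.6); lo=int(gr)-4; v=g[lo:lo+9,c]; hm=(v[:2].mean()+v[-2:].mean())/2
    j=[k for k in range(8) if v[k]<hm<=v[k+1]]; 
    if j: j=j[-1]; E.append((c+.5,lo+j+(hm-v[j])/(v[j+1]-v[j])+.5))
E=np.array(E); k=np.polyfit(*E.T,1); print(k,np.round(E[:,1]-np.polyval(k,E[:,0]),2))
S=r.read_state(); S["ee_pos"]=np.array([.5542,.1296,.1365])
def P(phi): A=arm(S,phi); return proj("side",[A(-.05,-.015,0),A(0,-.015,0)])
sl=lambda p:(p[1,1]-p[0,1])/(p[1,0]-p[0,0])
phi=least_squares(lambda q:(sl(P(q[0]))-k[0])*10,[0.]).x[0]; print("pitch",np.degrees(phi),"bias",np.polyval(k,P(phi)[:,0])-P(phi)[:,1])
A=arm(S,phi)
for n,p in dict(origin=(0,0,0),top=(0,0,.09),lowtip=(.0096,0,.006),hightip=(.0096,0,.07),pin=(.006,0,.0615)).items(): print(n,A(*p).round(4))
E
```

```text
[-1.98611939e-01  2.16290332e+02] [ 0.26  0.17  0.27 -0.31 -0.12 -0.68 -0.36  0.1   0.54  0.06  0.1  -0.02]
pitch 5.6775409780759025 bias [0.16775557 0.16775557]
origin [0.6598 0.1325 0.1439]
top [0.6509 0.1323 0.2335]
lowtip [0.6688 0.1328 0.1508]
hightip [0.6625 0.1326 0.2145]
pin [0.6597 0.1325 0.2057]
```

The arm has pitched 5.7° in the grip, with the heel top leaning off the post. My push was too hard, so friction held the heel while the tool descended. I'll raise back with the heel held to undo the pitch, then redo the descent with a lighter push.

Emit:
arm_command --moves '[0,0,-0.2,0,0,0,-0.2,0,0,0,-0.2,0,0,0,-0.2,0,0,0,-0.2,0,0,0,0,0,0,0,0,0]'

```text
time: 13.23
ee_pos: [0.554, 0.1292, 0.1428]
eef_rot: [-0.014, 1.0, -0.001, -0.003]
ft_force: [-7.7, -1.2, -12.2]
width: 0.0296
grip_force: 60.0
```

```bash
cat >> pitch.py <<'E'
def look(name,g0=None):
    S=r.read_state(); im=r.camera("side")[:,:,::-1].copy(); cv2.imwrite(f"pics/{name}.png",im)
    g=cv2.cvtColor(im,cv2.COLOR_BGR2GRAY).astype(float); best=None
    def P(phi): A=arm(S,phi); return proj("side",[A(-.05,-.015,0),A(-.005,-.015,0)])
    for phi in np.radians(np.arange(-4,9,.25)):
        p=P(phi); t=np.linspace(0.05,.95,30)[:,None]; l=p[0]*(1-t)+p[1]*t
        for b in np.arange(-.6,2.01,.2):
            s=lambda d:cv2.remap(g.astype(np.float32),(l[:,0]-.5).astype(np.float32)[None],(l[:,1]-.5+b+d).astype(np.float32)[None],1).ravel()
            dd=s(1)-s(-1); sc=np.clip(dd,-20,60).mean()
            if best is None or sc>best[0]: best=(sc,np.degrees(phi),b)
    A=arm(S,np.radians(best[1])); to(S["ee_pos"],1.56)
    print("pitch",best,"origin",A(0,0,0).round(4),"top",A(0,0,.09).round(4),"hightip",A(.0096,0,.07).round(4))
E
python3 - <<'E'
from pitch import *
look("side5")
E
```

```text
t 13.28 tcp [0.554  0.1292 0.1427] yaw 1.58 tilt [-0.0067 -0.0012 -1.    ] F [ -6.4  -1.6 -12.5] M [-0.28  2.23 -0.17] w 0.0296 g 60.0
 go(now axes) [-0.  0. -0.] go(after turn) [-0.  0. -0.] turn 0.02 j [-0.73  0.29  0.51  1.73 -0.15  1.16  1.41]
pitch (np.float32(59.47064), np.float64(1.0), np.float64(-0.6)) origin [0.6583 0.1321 0.1416] top [0.6568 0.1321 0.2316] hightip [0.6667 0.1324 0.2117]
```

Emit:
arm_command --moves '[0,0,-0.15,0,0,0,0,0,0,0,0,0]'

```text
time: 13.53
ee_pos: [0.5538, 0.1292, 0.144]
eef_rot: [-0.014, 1.0, -0.001, -0.004]
ft_force: [-7.4, -1.6, -13.9]
width: 0.0297
grip_force: 60.0
```

```bash
sed -i 's/np.arange(-.6,2.01,.2)/np.arange(-2.4,2.41,.2)/' pitch.py; python3 - <<'E'
from pitch import *
look("side6")
im=cv2.imread("pics/side6.png"); x0,y0,k=345,95,12
cv2.imwrite("pics/c8.png",cv2.resize(im[y0:y0+50,x0:x0+60],None,fx=k,fy=k,interpolation=cv2.INTER_CUBIC))
E
```

```text
t 13.58 tcp [0.5538 0.1292 0.144 ] yaw 1.58 tilt [-0.0072 -0.0013 -1.    ] F [ -7.   -0.9 -13.3] M [-0.29  2.23 -0.16] w 0.0296 g 60.0
 go(now axes) [ 0. -0. -0.] go(after turn) [ 0. -0. -0.] turn 0.02 j [-0.74  0.29  0.51  1.73 -0.15  1.17  1.41]
pitch (np.float32(59.73112), np.float64(-0.25), np.float64(-0.7999999999999985)) origin [0.6577 0.1321 0.1405] top [0.6581 0.1321 0.2305] hightip [0.6676 0.1323 0.2105]
```

View pics/c8.png

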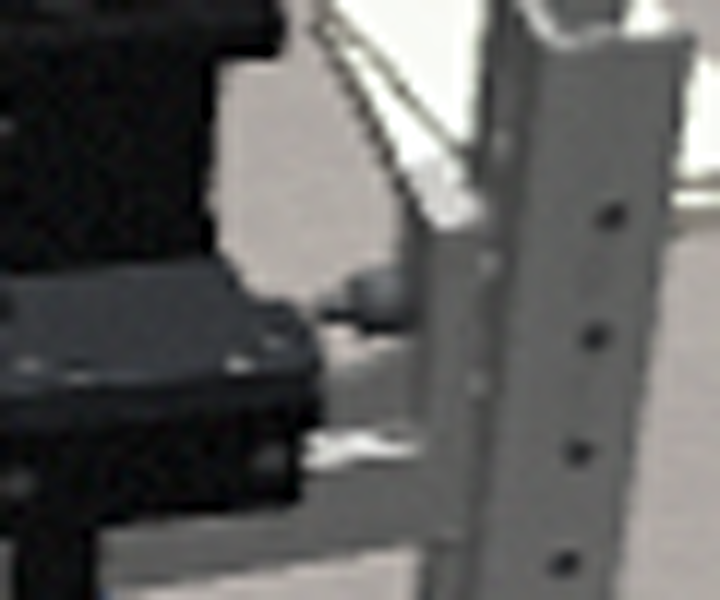

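```bash
python3 - <<'E'
from ov import *
q[4]=.0027; q[5]=.0063
g=cv2.cvtColor(cv2.imread("pics/side6.png"),cv2.COLOR_BGR2GRAY)
f=cv2.cvtColor(cv2.imread("pics/side0.png"),cv2.COLOR_BGR2GRAY)
print("cols 376..392")
def colat(P0,P1,row):
    p=proj("side",[P0,P1]); return p[0,0]+(row-p[0,1])*(p[1,0]-p[0,0])/(p[1,1]-p[0,1])
for row in range(108,140,4):
    c=lambda y,x:round(colat(pt("L",y,.08,x),pt("L",y,.2,x),row+.5),1)
    print(row,g[row,376:393],"empty",f[row,376:393],"pred corner",c(-.022,0),"heel back g=0",c(-.015,0),"g=4",c(-.015,-.004),"heel front",c(-.015,-.012))
# fitted arm for reference: same quantities
print("fitted, cols 404..424")
for row in range(166,190,4):
    c=lambda y,x:round(colat(pt("R",y,.08,x),pt("R",y,.2,x),row+.5),1)
    print(row,f[row,402:424],"corner",c(-.022,0),"back",c(-.015,0),"front",c(-.015,-.012))
E
```

```text
cols 376..392
108 [129  86 216 238 221 214 208 139  66  69  85  77  68  90  96  96  94] empty [125  83 170 244 251 251 242 152  62  67  80  75  68  86  94  92  91] pred corner 388.3 heel back g=0 387.3 g=4 385.9 heel front 383.2
112 [175 165 106  56 174 210 207 213 180 120  82  70  77  92  99  93  94] empty [168 174 168 121 163 249 250 160  58  79  80  66  76  91  93  90  92] pred corner 387.8 heel back g=0 386.8 g=4 385.5 heel front 382.7
116 [180 151  93  66  70  86  89  91  93 112  93  67  89  97  98  94  93] empty [167 167 167 166 169 155 116  77  70 102  85  64  86  93  91  92  91] pred corner 387.3 heel back g=0 386.3 g=4 385.0 heel front 382.3
120 [77 76 61 53 68 91 95 95 85 73 70 81 93 99 96 94 95] empty [164 167 167 166 165 153 102  66  69  68  69  74  92  95  91  91  90] pred corner 386.8 heel back g=0 385.8 g=4 384.5 heel front 381.8
124 [130 111 102  82  76  90  96  90  86  76  71  90 101  97  97  97  94] empty [163 160 161 162 164 126  77  73  86  78  67  88  95  92  92  91  91] pred corner 386.3 heel back g=0 385.3 g=4 384.0 heel front 381.3
128 [93 94 94 80 83 97 93 93
[... 644 characters left out ...]
1 147 109 118 100  69  78  92  94  92
  93  92  89  90] corner 416.5 back 415.1 front 410.5
170 [131 126 111  88  68  62  66  69  87  92  88  88  77  71  91  93  91  94
  92  88  90  91] corner 415.8 back 414.4 front 409.8
174 [58 66 70 67 68 60 61 83 92 87 87 73 66 88 94 94 92 91 94 76 52 39] corner 415.0 back 413.6 front 409.1
178 [121 109 105  94  77  68  83  89  86  85  81  73  80  93  92  92  93  93
  90  92  93  93] corner 414.2 back 412.8 front 408.3
182 [90 88 91 83 70 75 87 87 85 86 76 81 94 96 92 95 92 92 93 96 95 95] corner 413.4 back 412.0 front 407.6
186 [198 199 206 209 172 112  86  87  90  79  74  91  96  94  93  93  94  91
  91  94  94  95] corner 412.6 back 411.3 front 406.8
```

The row profiles (fitted arm as reference) give the heel gap as about 1 mm at the bottom and 4–5 mm at the top. The pin has leaned the arm back 3°, so the upper hook sits on its slot edge. Raising the tool should tip the heel top forward and lift the claws back into the window.

Emit:
arm_command --moves '[0,0,-0.1,0,0,0,-0.1,0,0,0,-0.1,0,0,0,-0.1,0,0,0,0,0,0,0,0,0]'

```text
time: 14.08
ee_pos: [0.5535, 0.1291, 0.1477]
eef_rot: [-0.014, 1.0, -0.001, -0.004]
ft_force: [-6.5, -1.9, -15.5]
width: 0.0295
grip_force: 60.0
```

```bash
cat > gap.py <<'E'
from h import *
def half(v,i,j):  # edge col where v crosses mid of v[i],v[j], between
    h=(v[i]+v[j])/2; s=1 if j>i else -1
    for k in range(i,j,s):
        if (v[k]-h)*(v[k+s]-h)<=0: return k+s*(h-v[k])/(v[k+s]-v[k]+1e-9)+.5
def gaps(im):
    g=cv2.cvtColor(im,cv2.COLOR_BGR2GRAY).astype(float); out=[]
    for r0 in(118,121,124,127,130,133,136):
        # shear rows (post leans .125 col/row) and average 3 rows
        v=np.mean([np.interp(np.arange(376,393)-.125*(r-r0),np.arange(640),g[r]) for r in(r0-1,r0,r0+1)],0)
        x=int(np.argmin(v[7:12]))+7   # dark strip of post front
        a=x-4+int(np.argmax(v[x-4:x])); b=x+3
        e1,e2=half(v,x,a),half(v,x,b)
        if e1 and e2: out.append((r0,round(((e2-e1)-1.5)/.34,1)))
    return out
E
python3 - <<'E'
from gap import *
print("side6",gaps(cv2.imread("pics/side6.png"))); print("side4",gaps(cv2.imread("pics/side4.png")))
to([.554,.1292,.15],1.56)
im=r.camera("side")[:,:,::-1].copy(); cv2.imwrite("pics/side7.png",im); print("now",gaps(im))
E
```

```text
side6 [(118, np.float64(2.2)), (121, np.float64(3.6)), (124, np.float64(3.0)), (127, np.float64(0.9)), (130, np.float64(1.9)), (133, np.float64(1.6)), (136, np.float64(1.8))]
side4 [(118, np.float64(0.8)), (121, np.float64(4.2)), (124, np.float64(1.5)), (127, np.float64(0.7)), (130, np.float64(2.8)), (133, np.float64(0.5)), (136, np.float64(1.6))]
t 14.08 tcp [0.5535 0.1291 0.1477] yaw 1.58 tilt [-0.008  -0.0016 -1.    ] F [ -6.5  -1.9 -15.5] M [-0.26  2.43 -0.15] w 0.0295 g 60.0
 go(now axes) [-0.05  0.01 -0.23] go(after turn) [-0.05  0.01 -0.23] turn 0.02 j [-0.74  0.28  0.51  1.73 -0.15  1.18  1.41]
now [(118, np.float64(2.9)), (121, np.float64(2.9)), (124, np.float64(2.4)), (127, np.float64(2.2)), (130, np.float64(1.9)), (133, np.float64(1.8)), (136, np.float64(2.1))]
```

The pin force (6.5 N) puts the gap at about 2.5 mm, now nearly parallel, with the claws up against the slot tops. I'll ease down 1 mm and push in the rest.

Emit:
arm_command --moves '[0,0,0.1,0,-0.1,0,0,0,-0.1,0,0,0,-0.1,0,0,0,0,0,0,0,0,0,0,0]'

```text
time: 14.63
ee_pos: [0.5555, 0.1293, 0.1467]
eef_rot: [-0.014, 1.0, -0.001, -0.005]
ft_force: [-15.7, -1.5, -10.1]
width: 0.0296
grip_force: 60.0
```

```bash
python3 - <<'E'
from gap import *
to([.554,.1292,.15],1.56)
im=r.camera("side")[:,:,::-1].copy(); cv2.imwrite("pics/side8.png",im); print("now",gaps(im))
E
```

```text
t 14.63 tcp [0.5555 0.1293 0.1467] yaw 1.58 tilt [-0.0102 -0.0014 -0.9999] F [-15.7  -1.5 -10.1] M [-0.43  3.46 -0.24] w 0.0296 g 60.0
 go(now axes) [ 0.16 -0.   -0.32] go(after turn) [ 0.15 -0.   -0.33] turn 0.02 j [-0.73  0.29  0.51  1.72 -0.15  1.18  1.41]
now [(118, np.float64(2.7)), (121, np.float64(2.4)), (124, np.float64(1.3)), (127, np.float64(1.9)), (130, np.float64(1.5)), (133, np.float64(1.1)), (136, np.float64(1.6))]
```

Emit:
arm_command --moves '[0,0,-0.1,0,0,0,-0.1,0,0,0,-0.1,0,0,0,-0.1,0,0,0,0,0,0,0,0,0]'

```text
time: 15.18
ee_pos: [0.5553, 0.1292, 0.15]
eef_rot: [-0.014, 1.0, -0.001, -0.005]
ft_force: [-10.9, -2.1, -16.7]
width: 0.0297
grip_force: 60.0
```

```bash
python3 - <<'E'
from gap import *
to([.554,.1292,.15],1.56)
im=r.camera("side")[:,:,::-1].copy(); cv2.imwrite("pics/side9.png",im); print("now",gaps(im))
g=cv2.cvtColor(im,cv2.COLOR_BGR2GRAY)
for R0 in(112,116,120,124,128,132,136): print(R0,g[R0,378:392])
E
```

```text
t 15.18 tcp [0.5553 0.1292 0.15  ] yaw 1.59 tilt [-0.0107 -0.0019 -0.9999] F [-10.9  -2.1 -16.7] M [-0.29  3.2  -0.21] w 0.0297 g 60.0
 go(now axes) [0.13 0.   0.01] go(after turn) [0.13 0.   0.  ] turn 0.03 j [-0.73  0.29  0.51  1.72 -0.15  1.18  1.41]
now [(118, np.float64(1.7)), (121, np.float64(1.5)), (124, np.float64(1.0)), (127, np.float64(1.4)), (130, np.float64(1.9)), (133, np.float64(1.3)), (136, np.float64(1.6))]
112 [179 127  67  65 150 205 216 189 129  80  76  95  95  96]
116 [144  96  62  67  78  91  95  89  75  69  91  99  97  95]
120 [62 59 53 59 87 96 94 89 79 79 95 95 97 96]
124 [109  96  78  72  93  93  90  83  73  89  98  97  94  96]
128 [91 89 78 89 95 90 93 81 78 94 97 96 96 97]
132 [ 99  94  89  89  92  93  84  74  90 100  96  97  98  88]
136 [96 96 92 94 91 93 82 80 95 99 96 99 97 98]
```

The dark strip now matches the fitted arm's, no slot ledges are visible, and Fx is about the full pin force, so the heel is flush and parallel. Descending gently.

Emit:
arm_command --moves '[0,0,0.1,0,0,0,0.1,0,0,0,0.1,0,0,0,0.1,0,0,0,0.1,0,0,0,0.1,0,0,0,0,0,0,0,0,0]'

```text
time: 15.9
ee_pos: [0.556, 0.1295, 0.1463]
eef_rot: [-0.014, 1.0, -0.0, -0.004]
ft_force: [-21.0, -3.5, 3.8]
width: 0.0295
grip_force: 60.0
```

```bash
cat > lk.py <<'E'
import sys
from gap import *
to([.554,.1292,.14],1.56)
im=r.camera("side")[:,:,::-1].copy(); cv2.imwrite(f"pics/{sys.argv[1]}.png",im); print("gaps",gaps(im))
g=cv2.cvtColor(im,cv2.COLOR_BGR2GRAY).astype(float)
for R0 in(112,116,120,124,128,132,136): print(R0,g[R0,378:392].astype(int))
v=[]  # heel top edge height: bright->grey in cols 381..384 ; tube bottom edge
for c in(381,382,383,384):
    w=g[104:122,c]; i=int(np.argmin(w[1:]-w[:-1])); v.append(104+i+1)
print("heel-top lower edge rows",v)
e=[]
for c in range(362,378,2):
    w=g[136:150,c]; k=[j for j in range(13) if w[j]<130<=w[j+1]]
    e.append(round(136+k[-1]+(130-w[k[-1]])/(w[k[-1]+1]-w[k[-1]])+.5,2) if k else np.nan)
ok=~np.isnan(e); print("tube bottom rows",e,"slope",np.polyfit(np.arange(362,378,2)[ok],np.array(e)[ok],1)[0].round(3))
E
python3 lk.py s10
```

```text
t 15.9 tcp [0.556  0.1295 0.1463] yaw 1.58 tilt [-8.7e-03 -3.0e-04 -1.0e+00] F [-21.   -3.5   3.8] M [-0.62  4.03 -0.3 ] w 0.0295 g 60.0
 go(now axes) [ 0.2  -0.02  0.64] go(after turn) [ 0.2  -0.02  0.63] turn 0.02 j [-0.73  0.29  0.51  1.72 -0.15  1.17  1.41]
gaps [(118, np.float64(3.5)), (121, np.float64(2.7)), (124, np.float64(1.6)), (127, np.float64(1.9)), (130, np.float64(2.4)), (133, np.float64(0.8)), (136, np.float64(1.5))]
112 [163 107  60 116 187 210 220 159  85  70  79  96  97  96]
116 [135  70  65  67  83  92  93  90  74  68  90  99  96  98]
120 [67 68 60 71 90 95 92 84 73 79 93 96 96 95]
124 [109  96  79  79  92  92  93  78  70  89  95  98  97  94]
128 [94 89 74 90 95 90 93 80 79 94 94 98 97 96]
132 [157 114  91  91  89  91  87  76  90  99  96  98  99  90]
136 [ 94  94  90  90  90  91  81  79  95 100  97  97  96  98]
heel-top lower edge rows [105, 106, 107, 113]
tube bottom rows [np.float64(142.95), np.float64(142.72), np.float64(142.41), np.float64(142.08), np.float64(141.82), np.float64(141.74), np.float64(141.05), np.float64(140.89)] slope -0.149
```

Friction from too much push (21 N) holds the heel again. I'll raise to re-align, then descend while backing the push off toward 11 N.

Emit:
arm_command --moves '[0,0,-0.1,0,0,0,-0.2,0,0,0,-0.2,0,0,0,-0.1,0,0,0,0,0,0.05,0,0.1,0,0.05,0,0.1,0,0.05,0,0.1,0,0,0,0,0,0,0,0,0]'

```text
time: 16.78
ee_pos: [0.556, 0.1293, 0.1489]
eef_rot: [-0.014, 1.0, -0.0, -0.003]
ft_force: [-8.6, -2.1, -8.5]
width: 0.0293
grip_force: 60.0
```

```bash
python3 lk.py s11
```

```text
t 16.78 tcp [0.556  0.1293 0.1489] yaw 1.57 tilt [-5.6e-03 -7.0e-04 -1.0e+00] F [-8.6 -2.1 -8.5] M [-0.4   2.15 -0.23] w 0.0293 g 60.0
 go(now axes) [ 0.19 -0.01  0.89] go(after turn) [ 0.2  -0.01  0.89] turn 0.01 j [-0.73  0.29  0.51  1.72 -0.15  1.18  1.41]
gaps [(118, np.float64(1.9)), (121, np.float64(2.6)), (124, np.float64(1.0)), (127, np.float64(1.2)), (130, np.float64(4.6)), (133, np.float64(0.4)), (136, np.float64(1.9))]
112 [180 127  65  59 183 214 217 166  98  72  79  90  94  94]
116 [141  92  64  69  77  90  93  90  77  69  87  97  95  94]
120 [63 64 54 59 89 95 91 87 77 76 92 96 96 93]
124 [107  94  79  75  90  92  91  83  73  87  97  97  97  96]
128 [91 87 78 87 93 90 93 80 78 93 97 96 96 96]
132 [117  97  89  89  91  93  89  76  89  97  97  96  96  88]
136 [94 94 92 92 94 93 81 83 93 98 99 97 98 96]
heel-top lower edge rows [111, 113, 107, 113]
tube bottom rows [np.float64(142.58), np.float64(142.63), np.float64(141.93), np.float64(141.85), np.float64(141.65), np.float64(141.35), np.float64(140.97), np.float64(140.68)] slope -0.14
```

Emit:
arm_command --moves '[0,0,0.1,0,0,0,0.1,0,0,0,0,0,0,0,0,0]'

```text
time: 17.17
ee_pos: [0.556, 0.1294, 0.1476]
eef_rot: [-0.014, 1.0, -0.0, -0.003]
ft_force: [-14.0, -2.9, -1.2]
width: 0.0295
grip_force: 60.0
```

Emit:
arm_command --moves '[0.02,0,0.1,0,0,0,0,0,0,0,0,0]'

```text
time: 17.42
ee_pos: [0.556, 0.1294, 0.1469]
eef_rot: [-0.014, 1.0, 0.0, -0.002]
ft_force: [-14.7, -1.9, 0.8]
width: 0.0297
grip_force: 60.0
```

```bash
python3 lk.py s12
```

```text
t 17.42 tcp [0.556  0.1294 0.1469] yaw 1.57 tilt [-0.0049  0.     -1.    ] F [-14.7  -1.9   0.8] M [-0.67  2.49 -0.33] w 0.0297 g 60.0
 go(now axes) [ 0.19 -0.02  0.69] go(after turn) [ 0.2  -0.02  0.69] turn 0.01 j [-0.73  0.29  0.51  1.73 -0.15  1.17  1.41]
gaps [(118, np.float64(2.9)), (121, np.float64(2.8)), (124, np.float64(1.2)), (127, np.float64(2.3)), (130, np.float64(1.5)), (133, np.float64(0.7)), (136, np.float64(1.5))]
112 [163 103  59  98 181 210 217 163  90  72  79  96  97  95]
116 [135  72  66  67  82  91  96  90  77  68  92  99  97  96]
120 [68 69 58 67 90 97 92 80 72 78 92 96 95 95]
124 [107  97  78  81  91  92  91  80  70  90  96  97  95  96]
128 [92 91 73 86 93 91 91 79 81 93 97 96 98 97]
132 [154 115  96  92  92  92  85  75  92 101  97  97  98  90]
136 [97 93 90 91 93 93 80 80 98 99 97 98 97 98]
heel-top lower edge rows [112, 106, 107, 113]
tube bottom rows [np.float64(142.87), np.float64(142.6), np.float64(142.52), np.float64(141.93), np.float64(141.66), np.float64(141.76), np.float64(141.07), np.float64(140.89)] slope -0.143
```

```bash
python3 - <<'E'
from h import *
def z_at(c,row,b=1.05):
    # tube's lower -y edge: y fixed from tcp (.1294-.015 + small yaw), unknown X,z
    f=lambda q:proj("side",[q[0],.1144+.027*(q[0]-.556),q[1]])[0]-[c+.5,row-b]
    s=least_squares(f,[.63,.147]).x; return s.round(4)
for n in("side2","side6","side9","s10","s11","s12"):
    g=cv2.cvtColor(cv2.imread(f"pics/{n}.png"),cv2.COLOR_BGR2GRAY).astype(float); P=[]
    for c in range(360,378):
        w=g[136:150,c]; k=[j for j in range(13) if w[j]<130<=w[j+1]]
        if k: P.append((c,136+k[-1]+(130-w[k[-1]])/(w[k[-1]+1]-w[k[-1]])+.5))
    P=np.array(P); k=np.polyfit(*P.T,1)
    if n=="side2": print(n,"(y differs)",)
    a,b=z_at(362,np.polyval(k,362)),z_at(376,np.polyval(k,376))
    ph=(b[1]-a[1])/(b[0]-a[0]); print(n,"z at",a,b,"pitch deg",np.degrees(ph).round(2),"z at heel x=.660:",(b[1]+ph*(.66-b[0])).round(4))
E
```

```text
side2 (y differs)
side2 z at [0.5998 0.1371] [0.6407 0.1518] pitch deg 20.59 z at heel x=.660: 0.1587
side6 z at [0.5993 0.1445] [0.6411 0.1472] pitch deg 3.7 z at heel x=.660: 0.1484
side9 z at [0.5991 0.148 ] [0.641  0.1483] pitch deg 0.41 z at heel x=.660: 0.1484
s10 z at [0.5992 0.1456] [0.6411 0.1476] pitch deg 2.73 z at heel x=.660: 0.1485
s11 z at [0.5991 0.147 ] [0.641  0.1482] pitch deg 1.64 z at heel x=.660: 0.1487
s12 z at [0.5992 0.1462] [0.6411 0.1475] pitch deg 1.78 z at heel x=.660: 0.1481
```

Precise result: the heel has stayed at z = 0.148 throughout while only the pitch changed, so friction holds it both ways. Next I'll re-align by raising, lighten the push, and lower with a small sideways wiggle inside the slot play to break the friction.

Emit:
arm_command --moves '[0,0,-0.15,0,0,0,-0.15,0,0,0,-0.15,0,0,0,0,0,0.06,0.05,0.1,0,0,-0.1,0.1,0,0,0.1,0.05,0,0,-0.15,0.05,0,0,0.1,0.05,0,0,-0.1,0.05,0,0,0.05,0,0,0,0,0,0]'

```text
time: 18.47
ee_pos: [0.5559, 0.1292, 0.1474]
eef_rot: [-0.014, 1.0, 0.0, -0.002]
ft_force: [-10.2, -1.9, -1.0]
width: 0.0296
grip_force: 60.0
```

```bash
cat > zz.py <<'E'
import sys
from gap import *
S=r.read_state(); to(S["ee_pos"],1.56)
im=r.camera("side")[:,:,::-1].copy(); cv2.imwrite(f"pics/{sys.argv[1]}.png",im); print("gaps",[(a,float(b)) for a,b in gaps(im)])
def z_at(c,row,b=1.05):
    f=lambda q:proj("side",[q[0],S["ee_pos"][1]-.015+.027*(q[0]-.556),q[1]])[0]-[c+.5,row-b]
    return least_squares(f,[.63,.147]).x
g=cv2.cvtColor(im,cv2.COLOR_BGR2GRAY).astype(float); P=[]
for c in range(360,378):
    w=g[136:152,c]; k=[j for j in range(15) if w[j]<130<=w[j+1]]
    if k: P.append((c,136+k[-1]+(130-w[k[-1]])/(w[k[-1]+1]-w[k[-1]])+.5))
P=np.array(P); k=np.polyfit(*P.T,1); a,b=z_at(362,np.polyval(k,362)),z_at(376,np.polyval(k,376)); ph=(b[1]-a[1])/(b[0]-a[0])
print("pitch deg",np.degrees(ph).round(2),"heel bottom z",(b[1]+ph*(.66-b[0])).round(4))
E
python3 zz.py s13
```

```text
t 18.47 tcp [0.5559 0.1292 0.1474] yaw 1.59 tilt [-3.7e-03  2.0e-04 -1.0e+00] F [-10.2  -1.9  -1. ] M [-0.39  1.85 -0.16] w 0.0296 g 60.0
 go(now axes) [0. 0. 0.] go(after turn) [ 0.  0. -0.] turn 0.03 j [-0.73  0.29  0.51  1.73 -0.15  1.17  1.41]
gaps [(118, 2.7), (121, 2.8), (124, 1.2), (127, 2.2), (130, 1.9), (133, 1.2), (136, 1.8)]
pitch deg 1.6 heel bottom z 0.1481
```

Re-reading the data: the heel would not rise even under a 12 N pull, so the claw tops are at the slot tops (+12 mm, seat ≈ 0.1365). It is only friction that stops it going down. I'll re-align, then lower with a larger, slower side wiggle.

Emit:
arm_command --moves '[0,0,-0.15,0,0,0,-0.15,0,0,0,0,0,0,0.1,0.1,0,0,0.1,0.05,0,0,-0.2,0.05,0,0,-0.2,0.05,0,0,0.2,0.05,0,0,0.2,0.05,0,0,-0.2,0.05,0,0,-0.2,0.05,0,0,0.2,0.05,0]'

```text
time: 19.52
ee_pos: [0.5559, 0.1295, 0.146]
eef_rot: [-0.014, 1.0, 0.001, -0.002]
ft_force: [-13.6, -4.7, 3.2]
width: 0.0294
grip_force: 60.1
```

```bash
python3 zz.py s14
```

```text
t 19.52 tcp [0.5559 0.1295 0.146 ] yaw 1.62 tilt [-0.0035  0.0013 -1.    ] F [-13.6  -4.7   3.2] M [-0.9   2.23 -0.49] w 0.0294 g 60.1
 go(now axes) [0. 0. 0.] go(after turn) [ 0.  0. -0.] turn 0.06 j [-0.73  0.29  0.51  1.73 -0.15  1.17  1.41]
gaps [(118, 2.9), (121, 2.5), (124, 1.8), (127, 2.0), (130, 1.8), (133, 1.1), (136, 1.8)]
pitch deg 2.65 heel bottom z 0.1482
```

Emit:
arm_command --moves '[0,0,-0.15,0,0,-0.1,0,0,0,-0.1,0,0,0,0,0,0]'

```text
time: 19.9
ee_pos: [0.5558, 0.1285, 0.1468]
eef_rot: [-0.015, 1.0, 0.001, -0.002]
ft_force: [-9.4, 2.6, -3.7]
width: 0.0293
grip_force: 60.0
```

Emit:
arm_command --moves '[0,-0.1,0,0,0,-0.1,0,0,0,0,0,0]'

```text
time: 20.15
ee_pos: [0.5558, 0.1276, 0.1468]
eef_rot: [-0.016, 1.0, 0.001, -0.002]
ft_force: [-10.2, 5.6, -4.5]
width: 0.0295
grip_force: 60.0
```

Emit:
arm_command --moves '[0,0.2,0,0,0,0.2,0,0,0,0.2,0,0,0,0,0,0]'

```text
time: 20.48
ee_pos: [0.5558, 0.13, 0.1467]
eef_rot: [-0.013, 1.0, -0.001, -0.002]
ft_force: [-10.3, -5.8, -2.3]
width: 0.0297
grip_force: 60.1
```

The heel is stuck sideways as well, so I'll back off to a light push, where friction is low, and feel out the vertical window of the claws in the slots.

Emit:
arm_command --moves '[0.1,-0.1,0,0,0.1,-0.05,0,0,0.1,0,0,0,0.1,0,0,0,0,0,0,0,0,0,0,0]'

```text
time: 20.98
ee_pos: [0.5535, 0.1293, 0.1473]
eef_rot: [-0.014, 1.0, 0.0, -0.0]
ft_force: [-1.2, -2.7, -6.6]
width: 0.0298
grip_force: 60.0
```

Emit:
arm_command --moves '[0.1,0,0,0,0,0,0,0,0,0,0,0]'

```text
time: 21.23
ee_pos: [0.5526, 0.1292, 0.1474]
eef_rot: [-0.014, 1.0, 0.0, 0.0]
ft_force: [-1.3, -2.0, -6.4]
width: 0.0295
grip_force: 60.0
```

```bash
python3 zz.py s15
```

```text
t 21.23 tcp [0.5526 0.1292 0.1474] yaw 1.55 tilt [ 2.e-04  2.e-04 -1.e+00] F [-1.3 -2.  -6.4] M [-0.27  0.37 -0.14] w 0.0295 g 60.0
 go(now axes) [0. 0. 0.] go(after turn) [ 0.  0. -0.] turn -0.01 j [-0.74  0.28  0.51  1.74 -0.14  1.16  1.41]
gaps [(118, 1.7), (121, 4.1), (124, 2.0), (127, 0.4), (130, 3.4), (133, 3.9), (136, 1.9)]
pitch deg 1.71 heel bottom z 0.1484
```

Emit:
arm_command --moves '[0,-0.05,0.1,0,0,0,0.1,0,0,0,0,0,0,0,0,0]'

```text
time: 21.62
ee_pos: [0.5525, 0.1289, 0.1454]
eef_rot: [-0.014, 1.0, 0.0, 0.0]
ft_force: [-3.2, -0.1, -3.4]
width: 0.0294
grip_force: 60.0
```

Emit:
arm_command --moves '[0,0,0.1,0,0,0,0.1,0,0,0,0,0,0,0,0,0]'

```text
time: 21.95
ee_pos: [0.5524, 0.1287, 0.1433]
eef_rot: [-0.014, 1.0, 0.0, -0.0]
ft_force: [-2.5, 0.4, -2.0]
width: 0.0295
grip_force: 60.0
```

```bash
python3 zz.py s16
```

```text
t 21.95 tcp [0.5524 0.1287 0.1433] yaw 1.55 tilt [-2.e-04  2.e-04 -1.e+00] F [-2.5  0.4 -2. ] M [0.06 0.53 0.1 ] w 0.0295 g 60.0
 go(now axes) [0. 0. 0.] go(after turn) [ 0.  0. -0.] turn -0.01 j [-0.74  0.28  0.51  1.74 -0.15  1.16  1.41]
gaps [(118, 2.3), (121, 3.3), (124, 1.2), (127, 0.5), (130, 3.8), (133, 2.3), (136, 2.5)]
pitch deg 2.41 heel bottom z 0.1454
```

The heel now follows (0.1484 → 0.1454). Continue down to find the lower limit.

Emit:
arm_command --moves '[0,0,0.1,0,0,0,0,0,0,0,0,0]'

```text
time: 22.25
ee_pos: [0.5525, 0.1287, 0.1423]
eef_rot: [-0.013, 1.0, 0.0, -0.0]
ft_force: [-3.0, 0.8, -2.5]
width: 0.0297
grip_force: 60.0
```

Emit:
arm_command --moves '[0,0,0.1,0,0,0,0,0,0,0,0,0]'

```text
time: 22.5
ee_pos: [0.5529, 0.1287, 0.1416]
eef_rot: [-0.013, 1.0, 0.0, 0.0]
ft_force: [-3.0, 0.6, -0.3]
width: 0.0295
grip_force: 60.0
```

```bash
python3 zz.py s17
```

```text
t 22.5 tcp [0.5529 0.1287 0.1416] yaw 1.54 tilt [ 8.e-04  4.e-04 -1.e+00] F [-3.   0.6 -0.3] M [0.06 0.17 0.03] w 0.0295 g 60.0
 go(now axes) [0. 0. 0.] go(after turn) [ 0.  0. -0.] turn -0.02 j [-0.74  0.28  0.51  1.75 -0.15  1.15  1.41]
gaps [(118, 4.4), (121, 2.5), (124, 1.2), (127, 0.6), (130, 4.0), (133, 2.3), (136, 2.4)]
pitch deg 2.49 heel bottom z 0.1441
```

The window is found: the heel runs from 0.144 (+8) to 0.148 (+12), so the seat is at 0.136. Plan: square up the pitch at the slot tops, back off to a light push, lower to +8.7, push flush there, then wiggle down so the hooks catch.

Emit:
arm_command --moves '[0,0,-0.2,0,0,0,-0.2,0,0,0,-0.2,0,-0.1,0,-0.2,0,-0.1,0,-0.1,0,-0.1,0,-0.1,0,0,0,-0.1,0,0,0,0,0,0,0,0,0]'

```text
time: 23.3
ee_pos: [0.5525, 0.1282, 0.15]
eef_rot: [-0.013, 1.0, -0.001, -0.004]
ft_force: [-8.2, -0.7, -12.8]
width: 0.0296
grip_force: 60.0
```

```bash
python3 zz.py s18
```

```text
t 23.3 tcp [0.5525 0.1282 0.15  ] yaw 1.54 tilt [-0.0075 -0.0018 -1.    ] F [ -8.2  -0.7 -12.8] M [-0.06  2.49  0.02] w 0.0296 g 60.0
 go(now axes) [0. 0. 0.] go(after turn) [ 0.  0. -0.] turn -0.02 j [-0.74  0.28  0.51  1.73 -0.15  1.18  1.41]
gaps [(118, 3.0), (121, 3.2), (124, 2.4), (127, 1.1), (130, 2.9), (133, 3.0), (136, 1.9)]
pitch deg 0.66 heel bottom z 0.1489
```

Emit:
arm_command --moves '[0,0,-0.1,0,0,0,-0.1,0,0,0,-0.1,0,0,0,0,0,0.1,0,0.1,0,0.1,0,0.1,0,0.1,0,0.1,0,0,0,0.1,0,0,0,0.1,0,0,0,0.1,0,0,0,0,0,0,0,0,0]'

```text
time: 24.35
ee_pos: [0.5531, 0.1286, 0.15]
eef_rot: [-0.013, 1.0, 0.0, 0.001]
ft_force: [-4.6, -1.6, -3.0]
width: 0.0296
grip_force: 60.0
```

```bash
python3 zz.py s19
```

```text
t 24.35 tcp [0.5531 0.1286 0.15  ] yaw 1.52 tilt [ 1.3e-03  5.0e-04 -1.0e+00] F [-4.6 -1.6 -3. ] M [-0.34  0.85 -0.24] w 0.0296 g 60.0
 go(now axes) [0. 0. 0.] go(after turn) [ 0.  0. -0.] turn -0.04 j [-0.74  0.27  0.51  1.74 -0.14  1.17  1.41]
gaps [(118, 3.5), (121, 2.7), (124, 2.3), (127, 1.2), (130, 2.7), (133, 2.6), (136, 1.8)]
pitch deg 0.42 heel bottom z 0.1486
```

Emit:
arm_command --moves '[0.1,0,0.05,0,0,0,0.1,0,0,0,0.1,0,0,0,0.1,0,0,0,0,0,0,0,0,0]'

```text
time: 24.9
ee_pos: [0.5518, 0.1287, 0.1459]
eef_rot: [-0.013, 1.0, 0.0, 0.0]
ft_force: [-3.0, -0.4, -2.1]
width: 0.0293
grip_force: 60.0
```

```bash
python3 zz.py s20
```

```text
t 24.9 tcp [0.5518 0.1287 0.1459] yaw 1.55 tilt [ 5.e-04  3.e-04 -1.e+00] F [-3.  -0.4 -2.1] M [-0.07  0.34 -0.08] w 0.0293 g 60.0
 go(now axes) [0. 0. 0.] go(after turn) [ 0.  0. -0.] turn -0.01 j [-0.74  0.27  0.51  1.74 -0.14  1.16  1.41]
gaps [(118, 3.5), (121, 4.1), (124, 1.6), (127, 0.5), (130, 4.1), (133, 2.4), (136, 3.4)]
pitch deg 0.97 heel bottom z 0.1451
```

Heel at +8.9 and nearly parallel. Pushing to flush here.

Emit:
arm_command --moves '[-0.1,0,0,0,-0.1,0,0,0,-0.1,0,0,0,-0.1,0,0,0,-0.1,0,0,0,0,0,0,0,0,0,0,0]'

```text
time: 25.53
ee_pos: [0.5558, 0.1288, 0.1456]
eef_rot: [-0.014, 1.0, -0.0, -0.001]
ft_force: [-6.4, -1.1, 0.0]
width: 0.0295
grip_force: 60.0
```

```bash
python3 zz.py s21; python3 -c "
import cv2
g=cv2.cvtColor(cv2.imread('pics/s21.png'),cv2.COLOR_BGR2GRAY)
for q in(112,116,120,124,128,132,136): print(q,g[q,378:392])"
```

```text
t 25.53 tcp [0.5558 0.1288 0.1456] yaw 1.55 tilt [-0.0017 -0.     -1.    ] F [-6.4 -1.1  0. ] M [-0.06  0.95 -0.1 ] w 0.0295 g 60.0
 go(now axes) [0. 0. 0.] go(after turn) [ 0.  0. -0.] turn -0.01 j [-0.73  0.29  0.51  1.73 -0.15  1.16  1.41]
gaps [(118, 1.4), (121, 1.9), (124, 1.1), (127, 1.6), (130, 1.3), (133, 0.9), (136, 1.8)]
pitch deg 1.18 heel bottom z 0.1448
112 [179 124  64 154 199 210 155 110 108  83  76  95  96  96]
116 [161 106  66  67  80  92  91  89  77  69  88  99  96  95]
120 [93 95 74 61 86 97 90 86 76 80 96 96 97 95]
124 [127 116  90  76  90  91  90  79  70  90  98  96  96  94]
128 [91 89 76 91 95 91 91 78 82 96 98 98 97 95]
132 [163 112 104  95  92  91  85  72  89  98  94  96  98  90]
136 [93 93 92 91 92 94 81 81 97 99 97 98 96 96]
```

Emit:
arm_command --moves '[-0.1,0,0,0,-0.1,0,0,0,-0.1,0,0,0,0,0,0,0]'

```text
time: 25.92
ee_pos: [0.5567, 0.129, 0.1447]
eef_rot: [-0.014, 1.0, -0.0, -0.003]
ft_force: [-17.5, -0.3, 2.7]
width: 0.0293
grip_force: 60.0
```

```bash
python3 zz.py s22
```

```text
t 25.92 tcp [0.5567 0.129  0.1447] yaw 1.57 tilt [-6.8e-03 -4.0e-04 -1.0e+00] F [-17.5  -0.3   2.7] M [-0.15  2.97 -0.18] w 0.0293 g 60.0
 go(now axes) [0. 0. 0.] go(after turn) [ 0.  0. -0.] turn 0.01 j [-0.73  0.29  0.51  1.72 -0.15  1.17  1.42]
gaps [(118, 2.0), (121, 2.8), (124, 1.2), (127, 1.7), (130, 1.4), (133, 0.4), (136, 1.7)]
pitch deg 1.0 heel bottom z 0.1443
```

The heel is at about +8.1 with the upper gap under 1.6 mm. Easing the push to about 12 N and wiggling down.

Emit:
arm_command --moves '[0.1,0.2,0,0,0,0.1,0.05,0,0,-0.3,0.05,0,0,-0.3,0.05,0,0,0.3,0.05,0,0,0.3,0.05,0,0,-0.3,0.05,0,0,-0.3,0.05,0,0,0.3,0.05,0,0,0,0,0,0,0,0,0]'

```text
time: 26.88
ee_pos: [0.5566, 0.1292, 0.1414]
eef_rot: [-0.014, 1.0, 0.0, -0.002]
ft_force: [-14.2, -0.9, 2.1]
width: 0.0296
grip_force: 60.0
```

```bash
python3 zz.py s23
```

```text
t 26.88 tcp [0.5566 0.1292 0.1414] yaw 1.58 tilt [-4.3e-03  2.0e-04 -1.0e+00] F [-14.2  -0.9   2.1] M [-0.08  2.31 -0.06] w 0.0296 g 60.0
 go(now axes) [0. 0. 0.] go(after turn) [ 0.  0. -0.] turn 0.02 j [-0.73  0.29  0.51  1.73 -0.16  1.16  1.42]
gaps [(118, 3.7), (121, 2.6), (124, 2.3), (127, 3.2), (130, 2.0), (133, 1.8), (136, 1.6)]
pitch deg 2.91 heel bottom z 0.144
```

The hooks are still on the edge because the top leaned out again. This time I'll preset the arm tipped forward (heel top leading) before going flush: back off, then raise well against the slot tops.

Emit:
arm_command --moves '[0.2,0,0,0,0.2,0,-0.1,0,0.1,0,-0.2,0,0,0,-0.2,0,0,0,-0.2,0,0,0,-0.2,0,0,0,-0.2,0,0,0,-0.2,0,0,0,-0.2,0,0,0,-0.1,0,0,0,-0.1,0,0,0,0,0]'

```text
time: 27.93
ee_pos: [0.5519, 0.1283, 0.1579]
eef_rot: [-0.013, 1.0, -0.0, -0.002]
ft_force: [-8.1, -0.0, -14.0]
width: 0.03
grip_force: 60.0
```

```bash
python3 zz.py s24
```

```text
t 27.93 tcp [0.5519 0.1283 0.1579] yaw 1.53 tilt [-3.9e-03 -8.0e-04 -1.0e+00] F [ -8.1  -0.  -14. ] M [-0.23  2.5  -0.06] w 0.03 g 60.0
 go(now axes) [0. 0. 0.] go(after turn) [ 0.  0. -0.] turn -0.03 j [-0.74  0.27  0.51  1.73 -0.14  1.19  1.4 ]
gaps [(118, 3.4), (121, 2.2), (124, 2.8), (127, 0.5), (130, 4.4), (133, 3.3), (136, 2.3)]
pitch deg -4.13 heel bottom z 0.1487
```

Emit:
arm_command --moves '[0.1,0,0.1,0,0.1,0,0.1,0,0,0,0.1,0,0,0,0.1,0,0,0,0.1,0,0,0,0.1,0,0,0,0,0,0,0,0,0]'

```text
time: 28.65
ee_pos: [0.5521, 0.1288, 0.1534]
eef_rot: [-0.013, 1.0, 0.0, 0.001]
ft_force: [-4.8, -0.5, -1.5]
width: 0.0295
grip_force: 60.0
```

```bash
python3 zz.py s25
```

```text
t 28.65 tcp [0.5521 0.1288 0.1534] yaw 1.54 tilt [ 1.4e-03  7.0e-04 -1.0e+00] F [-4.8 -0.5 -1.5] M [-0.11  0.55 -0.05] w 0.0295 g 60.0
 go(now axes) [0. 0. 0.] go(after turn) [ 0.  0. -0.] turn -0.02 j [-0.74  0.27  0.51  1.73 -0.14  1.17  1.4 ]
gaps [(118, 2.6), (121, 3.2), (124, 2.6), (127, 0.3), (130, 4.7), (133, 2.3), (136, 3.9)]
pitch deg -2.24 heel bottom z 0.1473
```

Emit:
arm_command --moves '[0.1,0,0.1,0,0,0,0.1,0,0,0,0.05,0,0,0,0,0,0,0,0,0]'

```text
time: 29.12
ee_pos: [0.5509, 0.1287, 0.1507]
eef_rot: [-0.013, 1.0, 0.0, 0.0]
ft_force: [-1.2, -0.8, 1.5]
width: 0.0296
grip_force: 60.0
```

```bash
python3 zz.py s26
```

```text
t 29.12 tcp [0.5509 0.1287 0.1507] yaw 1.54 tilt [ 9.e-04  4.e-04 -1.e+00] F [-1.2 -0.8  1.5] M [-0.    0.09  0.02] w 0.0296 g 60.0
 go(now axes) [0. 0. 0.] go(after turn) [ 0.  0. -0.] turn -0.02 j [-0.74  0.27  0.51  1.74 -0.14  1.17  1.4 ]
gaps [(118, 4.1), (121, 3.1), (124, 1.9), (127, 0.4), (130, 3.5), (133, 1.3), (136, 6.0)]
pitch deg -1.86 heel bottom z 0.145
```

Emit:
arm_command --moves '[0,0,-0.1,0,-0.1,0,0,0,-0.1,0,0,0,-0.1,0,0,0,-0.1,0,0,0,-0.1,0,0,0,-0.1,0,0,0,-0.1,0,0,0,-0.05,0,0,0,0,0,0,0,0,0,0,0]'

```text
time: 30.08
ee_pos: [0.5561, 0.1288, 0.1502]
eef_rot: [-0.014, 1.0, -0.0, -0.002]
ft_force: [-10.6, -0.1, -1.4]
width: 0.0299
grip_force: 60.0
```

```bash
python3 zz.py s27
```

```text
t 30.08 tcp [0.5561 0.1288 0.1502] yaw 1.56 tilt [-4.7e-03 -6.0e-04 -1.0e+00] F [-10.6  -0.1  -1.4] M [-0.09  1.58 -0.07] w 0.0299 g 60.0
 go(now axes) [0. 0. 0.] go(after turn) [ 0.  0. -0.] turn -0.0 j [-0.73  0.28  0.51  1.72 -0.15  1.18  1.41]
gaps [(118, 1.3), (121, 1.6), (124, 0.8), (127, 1.6), (130, 1.8), (133, 2.1), (136, 2.2)]
pitch deg -1.59 heel bottom z 0.1449
```

Now tipped forward with the top touching (Fx 10.6 N). Lowering will rotate it to parallel; I'll go down with a wiggle.

Emit:
arm_command --moves '[-0.1,0.2,0,0,0,0.1,0.05,0,0,-0.3,0.05,0,0,-0.3,0.05,0,0,0.3,0.05,0,0,0.3,0.05,0,0,-0.3,0.05,0,0,0,0,0,0,0,0,0]'

```text
time: 30.88
ee_pos: [0.5572, 0.1291, 0.1473]
eef_rot: [-0.014, 1.0, -0.0, -0.002]
ft_force: [-9.9, 0.5, -0.8]
width: 0.0296
grip_force: 60.0
```

```bash
python3 zz.py s28
```

```text
t 30.88 tcp [0.5572 0.1291 0.1473] yaw 1.58 tilt [-4.1e-03 -1.0e-04 -1.0e+00] F [-9.9  0.5 -0.8] M [0.02 1.43 0.06] w 0.0296 g 60.0
 go(now axes) [0. 0. 0.] go(after turn) [ 0.  0. -0.] turn 0.02 j [-0.73  0.29  0.51  1.72 -0.15  1.17  1.41]
gaps [(118, 0.3), (121, 1.9), (124, 0.4), (127, 2.8), (130, 0.9), (133, 2.5), (136, 1.4)]
pitch deg -0.84 heel bottom z 0.1434
```

The heel is at 0.1434, below the hook limit and moving. Continue.

Emit:
arm_command --moves '[0,-0.1,0.05,0,0,0.3,0.05,0,0,0.3,0.05,0,0,-0.3,0.05,0,0,-0.3,0.05,0,0,0.3,0.05,0,0,0,0.05,0,0,0,0,0,0,0,0,0]'

```text
time: 31.68
ee_pos: [0.5577, 0.13, 0.144]
eef_rot: [-0.013, 1.0, -0.0, -0.002]
ft_force: [-8.1, -2.7, -0.6]
width: 0.0296
grip_force: 60.0
```

```bash
python3 zz.py s29
```

```text
t 31.68 tcp [0.5577 0.13   0.144 ] yaw 1.5 tilt [-0.0031 -0.001  -1.    ] F [-8.1 -2.7 -0.6] M [-0.47  1.06 -0.22] w 0.0296 g 60.0
 go(now axes) [0. 0. 0.] go(after turn) [ 0.  0. -0.] turn -0.06 j [-0.73  0.29  0.51  1.73 -0.15  1.16  1.41]
gaps [(118, 1.1), (121, 2.0), (124, 1.2), (127, 1.8), (130, 1.6), (133, 2.0), (136, 1.4)]
pitch deg -0.72 heel bottom z 0.1407
```

Both hooks have caught; the heel is at 0.1407 with the pitch steady. Keep going to home.

Emit:
arm_command --moves '[-0.05,-0.2,0.05,0,0,-0.2,0.05,0,0,0.2,0.05,0,0,0.2,0.05,0,0,-0.2,0.05,0,0,-0.1,0.05,0,0,0.2,0.05,0,0,0,0.05,0,0,0,0.05,0,0,0,0,0,0,0,0,0]'

```text
time: 32.65
ee_pos: [0.5581, 0.1295, 0.1397]
eef_rot: [-0.013, 1.0, -0.0, -0.002]
ft_force: [-8.4, -1.0, 0.9]
width: 0.0297
grip_force: 60.0
```

```bash
python3 zz.py s30
```

```text
t 32.65 tcp [0.5581 0.1295 0.1397] yaw 1.52 tilt [-3.4e-03 -6.0e-04 -1.0e+00] F [-8.4 -1.   0.9] M [-0.28  1.47 -0.18] w 0.0297 g 60.0
 go(now axes) [0. 0. 0.] go(after turn) [ 0.  0. -0.] turn -0.04 j [-0.73  0.3   0.51  1.73 -0.16  1.16  1.42]
gaps [(118, 2.4), (121, 2.1), (124, 0.8), (127, 1.8), (130, 1.1), (133, 0.6), (136, 1.7)]
pitch deg 0.24 heel bottom z 0.137
```

Emit:
arm_command --moves '[0,-0.1,0.05,0,0,0.1,0.05,0,0,0,0.05,0,0,0,0.05,0,0,0,0,0,0,0,0,0]'

```text
time: 33.2
ee_pos: [0.5581, 0.1295, 0.1382]
eef_rot: [-0.013, 1.0, -0.0, -0.002]
ft_force: [-12.1, -3.0, 5.7]
width: 0.0298
grip_force: 60.0
```

```bash
python3 zz.py s31
```

```text
t 33.2 tcp [0.5581 0.1295 0.1382] yaw 1.53 tilt [-3.4e-03 -3.0e-04 -1.0e+00] F [-12.1  -3.    5.7] M [-0.39  1.86 -0.26] w 0.0298 g 60.0
 go(now axes) [0. 0. 0.] go(after turn) [ 0.  0. -0.] turn -0.03 j [-0.73  0.3   0.5   1.73 -0.16  1.15  1.42]
gaps [(118, 2.0), (121, 1.5), (124, 1.1), (127, 1.7), (130, 1.2), (133, 1.8), (136, 1.6)]
pitch deg 0.22 heel bottom z 0.1361
```

The heel is at 0.136 (seat) and Fz is rising. Relax the side loads, then open the fingers.

Emit:
arm_command --moves '[0.1,0,-0.05,0,0.1,0,0,0,0,0,0,0,0,0,0,0]'

```text
time: 33.58
ee_pos: [0.5578, 0.1295, 0.1389]
eef_rot: [-0.013, 1.0, -0.0, 0.0]
ft_force: [0.1, -2.0, -0.5]
width: 0.0295
grip_force: 60.0
```

Emit:
arm_command --moves '[0,0,0,0,0,0,0,0,0,0,0,0,0,0,0,0,0,0,0,0,0,0,0,0]' --fingers 65

```text
time: 34.08
ee_pos: [0.5575, 0.1299, 0.1389]
eef_rot: [-0.013, 1.0, 0.0, 0.0]
ft_force: [-0.6, -1.0, 0.1]
width: 0.055
grip_force: 0.0
```

```bash
python3 zz.py s32; python3 -c "
from h import *
to([.649,.1315,.30],1.56)"
```

```text
t 34.08 tcp [0.5575 0.1299 0.1389] yaw 1.55 tilt [ 0.e+00  3.e-04 -1.e+00] F [-0.6 -1.   0.1] M [ 0.04  0.01 -0.04] w 0.055 g 0.0
 go(now axes) [0. 0. 0.] go(after turn) [ 0.  0. -0.] turn -0.01 j [-0.73  0.3   0.5   1.73 -0.16  1.15  1.42]
gaps [(118, 2.8), (121, 2.4), (124, 1.7), (127, 1.8), (130, 1.4), (133, 1.5), (136, 1.6)]
pitch deg 0.69 heel bottom z 0.1356
t 34.13 tcp [0.5575 0.1298 0.1388] yaw 1.54 tilt [ 0.e+00  2.e-04 -1.e+00] F [-0.  -0.5 -0.9] M [-0.    0.06 -0.03] w 0.0553 g 0.0
 go(now axes) [ -9.15  -0.08 -16.12] go(after turn) [ -9.15  -0.08 -16.12] turn -0.02 j [-0.73  0.3   0.5   1.73 -0.16  1.15  1.41]
```

The arm stays on the post. Lift, shut the fingers, and move above the heel top.

Emit:
arm_command --moves '[0,0,-1.5,0,0,0,-3,0,0,0,-4,0,0,0,-4,0,0,0,-3,0,0,0,-1,0,0,0,0,0]'

```text
time: 34.72
ee_pos: [0.5587, 0.1299, 0.3069]
eef_rot: [-0.013, 1.0, 0.001, 0.002]
ft_force: [0.2, 0.6, -0.5]
width: 0.0566
grip_force: 0.0
```

Emit:
arm_command --moves '[-2.5,0,0,0,-3,0,0,0,-2.5,0,0,0,-1.1,0,0,0,0,0,0,0,0,0,0,0,0,0,0,0]' --fingers 0 --squeeze 20

```text
time: 35.3
ee_pos: [0.6477, 0.132, 0.303]
eef_rot: [-0.013, 1.0, -0.0, -0.001]
ft_force: [0.2, 0.4, -0.2]
width: 0.0178
grip_force: 0.0
```

```bash
python3 -c "
from h import *
to([.649,.1315,.232],1.56)"
```

```text
t 35.3 tcp [0.6477 0.132  0.303 ] yaw 1.52 tilt [-1.4e-03 -1.0e-04 -1.0e+00] F [ 0.2  0.4 -0.2] M [0.03 0.   0.02] w 0.0178 g 0.0
 go(now axes) [-0.14 -0.06  7.1 ] go(after turn) [-0.13 -0.06  7.1 ] turn -0.04 j [-0.64  0.42  0.55  1.24 -0.21  1.54  1.47]
```

Now descend to just above the heel top (0.226), then creep to contact and press.

Emit:
arm_command --moves '[0,0,2,0,0,0,2.5,0,0,0,1.8,0,0,0,0.5,0,0,0,0,0,0,0,0,0]'

```text
time: 35.8
ee_pos: [0.6483, 0.1324, 0.237]
eef_rot: [-0.014, 1.0, 0.0, 0.0]
ft_force: [-0.9, -0.7, 0.5]
width: 0.0001
grip_force: 0.0
```

Emit:
arm_command --moves '[0,0,0.15,0,0,0,0.15,0,0,0,0.15,0,0,0,0.15,0,0,0,0,0,0,0,0,0]'

```text
time: 36.3
ee_pos: [0.6484, 0.1322, 0.2298]
eef_rot: [-0.013, 1.0, 0.0, -0.0]
ft_force: [-0.4, -0.0, 0.0]
width: 0.0004
grip_force: 0.0
```

```bash
python3 -c "
from h import *
to([.649,.1315,.226],1.56)"
```

```text
t 36.3 tcp [0.6484 0.1322 0.2298] yaw 1.54 tilt [-2.e-04  0.e+00 -1.e+00] F [-0.4 -0.   0. ] M [ 0.01 -0.02 -0.01] w 0.0004 g 0.0
 go(now axes) [-0.06 -0.07  0.38] go(after turn) [-0.06 -0.07  0.38] turn -0.02 j [-0.65  0.44  0.53  1.37 -0.22  1.39  1.48]
```

Emit:
arm_command --moves '[0,0,0.1,0,0,0,0.1,0,0,0,0.1,0,0,0,0.1,0,0,0,0,0,0,0,0,0]'

```text
time: 36.8
ee_pos: [0.6486, 0.1322, 0.2265]
eef_rot: [-0.013, 1.0, 0.0, 0.0]
ft_force: [-2.0, -0.1, 4.6]
width: 0.0005
grip_force: 2.6
```

Emit:
arm_command --moves '[0,0,0.1,0,0,0,0.1,0,0,0,0.1,0,0,0,0,0,0,0,0,0]'

```text
time: 37.22
ee_pos: [0.649, 0.1323, 0.226]
eef_rot: [-0.013, 1.0, 0.001, 0.001]
ft_force: [-7.4, -1.2, 20.1]
width: 0.0006
grip_force: 10.4
```

```bash
python3 -c "
from h import *
to([.649,.1315,.226],1.56)"
```

```text
t 37.22 tcp [0.649  0.1323 0.226 ] yaw 1.54 tilt [ 0.0029  0.0018 -1.    ] F [-7.4 -1.2 20.1] M [-0.15  1.63 -0.09] w 0.0006 g 10.4
 go(now axes) [ 0.01 -0.08  0.  ] go(after turn) [ 0.01 -0.08  0.  ] turn -0.02 j [-0.65  0.44  0.53  1.37 -0.22  1.38  1.48]
```

Firm stop at heel top 0.226 (arm at 0.136, as predicted) with 20 N. One slightly firmer press, then lift away and check.

Emit:
arm_command --moves '[0,0,0.1,0,0,0,0.1,0,0,0,0,0,0,0,0,0]'

```text
time: 37.55
ee_pos: [0.6494, 0.1323, 0.2258]
eef_rot: [-0.013, 1.0, 0.001, 0.002]
ft_force: [-10.7, -0.5, 31.1]
width: 0.0004
grip_force: 15.6
```

Emit:
arm_command --moves '[0,0,-0.5,0,0,0,-1.5,0,0,0,-3,0,0,0,-3.5,0,0,0,-1,0,3,0,0,0,4,0,0,0,4,0,0,0,3,0,0,0,0,0,0,0]'

```text
time: 38.38
ee_pos: [0.5045, 0.1285, 0.3163]
eef_rot: [-0.014, 1.0, 0.001, -0.0]
ft_force: [0.5, 0.8, 0.5]
width: 0.0002
grip_force: 0.0
```

```bash
sed -i 's/S\["ee_pos"\]\[1\]-.015/.1295-.015/' zz.py; python3 zz.py s33; python3 -c "
import cv2
a=cv2.imread('pics/s33.png',0).astype(int);f=cv2.imread('pics/side0.png',0).astype(int)
for q in(116,120,124,128,132,136): print(q,a[q,378:392])
print('change around bin/carton/mallet:',[abs(a[y0:y1,x0:x1]-f[y0:y1,x0:x1]).mean().round(1) for x0,x1,y0,y1 in((300,345,120,160),(324,350,196,230),(272,304,176,238))])"
```

```text
t 38.38 tcp [0.5045 0.1285 0.3163] yaw 1.64 tilt [-0.001   0.0027 -1.    ] F [0.5 0.8 0.5] M [ 0.08 -0.08  0.01] w 0.0002 g 0.0
 go(now axes) [0. 0. 0.] go(after turn) [ 0.  0. -0.] turn 0.08 j [-0.83  0.05  0.52  1.6  -0.03  1.49  1.29]
gaps [(118, 2.9), (121, 3.0), (124, 1.9), (127, 2.2), (130, 1.4), (133, 1.5), (136, 1.7)]
pitch deg 1.19 heel bottom z 0.1359
116 [160 105  60  94 181 212 214 155  79  67  86  94  95  93]
120 [115  79  64  70  86  95  89  81  73  77  90  94  93  95]
124 [56 50 58 78 88 91 89 76 69 87 94 93 95 94]
128 [94 87 69 86 92 89 87 76 79 90 96 95 95 95]
132 [87 83 74 85 91 89 79 73 88 98 95 96 94 88]
136 [85 88 89 88 90 92 81 79 90 97 96 95 94 93]
change around bin/carton/mallet: [np.float64(12.5), np.float64(5.3), np.float64(14.2)]
```

```bash
python3 -c "
from bench import r
print(r.close_job())"
```

```text
the job is handed in; nothing more can be done
None
```

I fitted the loose grey arm to the empty post in the same row as the other arm: both claws are hooked and it is pressed to a firm stop at the seat height (31 N on the heel top). I let go and handed the job in at 38.4 s. I inferred the pin's snap from that stop, since I couldn't see it. The heel top still leans out about 1 mm, within the hooks' play.

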